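Clamp the whetstone in the ratchet holder

TASK

Clamp the grey whetstone in the holder: throw the pawl lever off, turn the knob back to open the jaw, and set the stone down gently, flat in the bed. With the pawl back in, wind the knob clockwise one click at a time until you feel the jaw bite on the stone held against the end stop, give it one click more and leave it there, held by the pawl. Never force the knob back against an engaged pawl or press the lever down hard on the teeth, never over-tighten, and leave the other things on the table alone.

Things in the scene. Friction and masses are not known exactly. Their poses are not given: they have to be found in the camera images.
- stone: the whetstone, a plain grey block (two grey layers) 120 long (its x) x 45 wide (its y) x 28 mm high (z), about 350 g, lying flat on the table; origin at the centre of its underside
- holder: the holder, a grey fixture fixed to the table, 360 mm long along its y; origin at table height under its bed, z up. Bed: y = -145 to 55 mm. Housing: box 30 mm high, x = -65 to 65, y = 50 to 223 mm, carrying the knob (vertical axis at x = 0, y = 123 mm) and the pawl
- seat (a point): on the bed's top, 22 mm above the table, at holder x = 0, y = -39.5 mm; axes as the holder's. A stone laid with its middle here, long side along y, goes in with at least 3.5 mm free at each end once the knob is back near 0. Guide rails 5 mm high and 6 mm thick leave 52 mm between them (x = -26 to 26)
- stop_zone (a point): where the end stop stands, a steel block 20 mm thick, 26 mm high (34 with its button) on the bed's -y end. Its face looks to +y and lies anywhere within 9 mm (y) of this point: set differently each time, not measured. The jaw pushes the stone (drag 2 to 3 N) against it
- jaw_pad: rubber pad of the moving jaw, 40 wide x 10 thick, from 24 to 48 mm above the table; origin on its front face (looks to holder -y) at bed height. Unloaded it stands at holder y = 24 mm minus 20 mm per rad of knob. It is sprung, 1.8 N per mm: a click adds about 9.4 N once the stone is against the stop. Wanted: 6 to 24 N
- knob (a joint): rad; 0 = jaw fully open (a stop), grows clockwise seen from above, to 2.2 (a stop). Pawl in: turns clockwise only; the pawl drops behind a tooth at 0.10 + n x 0.262 rad and holds it there. Pawl off: free both ways, a loaded jaw pushes it back. Resisting torque: 0.020 N m per N of jaw force plus about 0.03 N m friction. Starts at 1.4 to 1.8: too narrow for the stone
- knob_grip (a point): middle of the knob's grip, a black upright bar 44 long x 14 thick x 36 mm high, its top 90 mm above the table, the point 76 mm above it on the knob's axis. Its x axis is the bar's long direction (the holder's x at knob 0). Below it a saw-toothed wheel of 122 mm diameter, top 47 mm above the table
- pawl (a joint): rad; 0 = in, between the teeth (up to 0.2 while riding over a tooth), 1.05 = thrown off, on its stop. A steel finger and a lever with a ball end on one axle along the holder's y, at x = -35 mm, 50 mm above the table. Its weight keeps it in or off; it tips over at about 0.6 rad and swings slowly the rest of the way
- pawl_ball (a point): centre of the 20 mm steel ball on the pawl lever, 45 mm from the axle, at holder y = 211 mm. Pawl in: lever leans 30 degrees to +x, ball at x = -12, 89 mm above the table. Pawl off: leans 30 degrees to -x, ball at x = -58 mm, same height. A push of 1 to 2 N along holder x throws it over; once past the middle let it swing in or off by itself
- handle_blank: bystander: pale wooden knife-handle blank, 125 x 28 x 24 mm, lying flat; origin under its centre. It and the stone may lie in each other's place
- oil_bottle: bystander: amber bottle, 48 mm in diameter, 130 mm high, upright; origin under its centre
- tin: bystander: low round steel can, 64 mm in diameter, 45 mm high; origin under its centre

How it is judged:
By the outcome, as a careful person would: the job done as asked, in the order asked, and still so for the second after the job is handed in, with the robot touching nothing.
It also fails if it takes over 72 s, if anything falls off the work surface, if the arm or the gripper's body presses on something with over 40 N, if the wrist force passes 120 N, or if a joint passes its speed limit or range.

ROBOT

A 6-joint arm with a two-finger parallel gripper is mounted at the origin on the work surface. World frame = base frame: x ahead of the robot, y to its left, z up, the work surface at z = 0. Lengths are in mm, angles in rad, forces in N, time in s.
With the tool pointing down it reaches from about 375 to 900 mm from the base axis. Payload 3.1 kg.
Tool frame: the origin (TCP) lies on the centre line of the jaws, within the pads' length; the fingertips stand 11 mm ahead of it and the grasp point (between the pads) lies 8 mm behind it (arm.nose_length is the distance from the TCP to the fingertips, in mm); z points along the fingers, y is the direction in which the jaws open and shut (so a half turn about z gives the same grasp; the last joint's range is limited). The gripper opens to 87 mm and grips with 3 to 60 N. Pads are 19 mm wide; open, the fingers measure 117 mm over their backs; the gripper's body (75 mm by 190 mm) begins 51 mm behind the grasp point.
Start: joints at [-1.518, 0.527, 1.433, -0, 1.181, -0.178], TCP at [143.606, -608.255, 233.548] pointing down, gripper open.
Joint ranges: [-3.08, 3.08], [-0.75, 2.2], [0.22, 2.44], [-1.43, 4.57], [0, 2.65], [-2.85, 2.85]. Speed limits (rad/s): [2.79, 2.79, 3.14, 3.14, 3.14, 3.14].

INTERFACE

Orientations are given as a unit quaternion [x, y, z, w].
In Python, from rig import arm, grab_frame, workorder, search_frame, trace gives the robot as it stands.
- The arm moves only by the tool arm_command, never from a script. Its argument "commands" is a list of rows, each a list of 3 entries, a list of its own where there are three numbers: the shift along the world's x, y, z in m, then the turn, a rotation vector about the world's x, y, z in degrees, then the closure, from 0 (fully open) to 1 (shut). In form: [[[x, y, z], [ax, ay, az], jaw], ...]. A call has 1 to 12 rows; each row is the pose to reach, as a shift and turn from the pose measured when the call began; what a row does not reach only later rows make up. A row lasts 1/12 s, in which the tool goes at most 41.7 mm and 7.16 degrees, less where a joint would pass 70% of its speed; a pose out of reach is approached as far as the arm can. A call with a gripper value outside its range is refused whole. The fingers move at their own pace and stop on an object; the grip force is fixed at half the most. Time passes only in rows, so rows that repeat a pose let the fingers close. It gives the time, the measured TCP pose, the force and the opening at its end, in the units of the state.
- arm.get_obs(): the state, without advancing time (a new reading comes with each control period).
- grab_frame(name): name is "side" or "top" or "wrist"; returns a dict with "color" (480x640x3 uint8, red, green, blue), "z_map" (480x640 float32, mm along the optical axis (not along the pixel's ray), 0 where there is no reading), "fx", "fy", "cx", "cy" (pixels), "R" (3x3) and "t" (3): a world point X has camera coordinates R X + t. Camera axes: x right, y down, z forward; pixel columns grow to the right and rows downward; lengths in mm; the calibration is good to about 2 mm. A picture is of the moment at which its call begins.
- workorder.finish_job(): hands the job in, once; it reports no verdict.
Trained networks look in a picture, given as the dict that the camera call returned (one of the last four; its "shot" number tells which), for a name from the list of things; names that differ only in an ending like _2 or _b are one class to them, and where a whole thing is asked for, a point or a joint stands for the part that bears it (a point fixed in the world has none). Each returns a list of dicts, best first, with "conf" (0 to 1); they miss things now and then, are a little off and sometimes report something else, mostly with a low value. They report only what shows in the picture. A call takes as long as a camera call.
- search_frame(picture, name): "xyz" ([x, y, z] in mm, in the coordinates of the camera as it stood for that picture, good to about 4 mm: the middle of the surface that is visible of it).
- trace(picture, name): "pixels" (480x640 bool, what is visible of it).
The state is a dict: "t": time; "qpos": joint angles; "qvel": joint speeds; "joint_efforts": joint torques, N m; "tool_pos": TCP position; "tool_rot": TCP orientation; "force": force on the tool from outside, world axes, zero at the start; "ft_torque": the same for the moment, N m; "grip_width": finger opening in mm.
Only numpy, scipy, OpenCV 4.12 (cv2) and the standard library are available. Lean on these libraries where they do the work, as an engineer would, in place of code of your own. Each camera call takes 0.05 s, during which the arm holds its last target.

## Working session

There is one attempt and no reset: what is moved stays moved. The work goes in short steps, Python scripts to look and compute and a tool call to move; the robot and the scene stay as the last step left them, time stands still between calls to the robot, and variables do not carry over. Pictures are saved under pics/ and viewed, and the job is handed in when it is done.

Besides the shell and the picture viewer there is one more tool, called after "Request:" by a JSON object that holds its "op" and its "data", one argument or row to a line. arm_command: Moves the arm, as the interface text tells. Its arguments: {"type":"object","properties":{"commands":{"type":"array"}},"required":["commands"]}

```bash
ls; mkdir -p pics; cat > h.py <<'E'
import numpy as np, cv2
from rig import arm, grab_frame, workorder, search_frame, trace
def save(f,n): cv2.imwrite('pics/'+n+'.png', cv2.cvtColor(f['color'],cv2.COLOR_RGB2BGR))
def w(f,p): return np.array(f['R']).T@(np.array(p)-np.array(f['t']))
def cloud(f,m=None):
    z=f['z_map']; 
    ok=z>0
    if m is not None: ok&=m
    v,u=np.nonzero(ok); d=z[v,u]
    P=np.stack([(u-f['cx'])/f['fx']*d,(v-f['cy'])/f['fy']*d,d],1)
    return (P-np.array(f['t']))@np.array(f['R']), u,v
def proj(f,X):
    c=np.array(f['R'])@np.array(X,float)+np.array(f['t']); return [round(float(f['fx']*c[0]/c[2]+f['cx'])),round(float(f['fy']*c[1]/c[2]+f['cy']))]
E
python3 - <<'E'
from h import *
o=arm.get_obs(); print(o)
for n in ['top','side','wrist']:
    f=grab_frame(n); save(f,n+'0')
    for k in ['stone','holder','stop_zone','jaw_pad','knob','knob_grip','pawl','pawl_ball','handle_blank','oil_bottle','tin']:
        r=search_frame(f,k)
        print(n,k,[(round(q['conf'],2),w(f,q['xyz']).round(0).tolist()) for q in r[:2]])
E
```

```text
pics
{'t': 0.0, 'qpos': array([-1.51744144e+00,  5.28471051e-01,  1.43385544e+00, -5.89477931e-06,
        1.18139240e+00, -1.78486912e-01]), 'qvel': array([ 9.34489868e-05,  3.73960430e-04,  3.14777707e-05, -1.77467371e-04,
        7.50199019e-04,  1.07944360e-04]), 'joint_efforts': array([-6.10502630e-04, -4.40042102e+01, -1.76591331e+01,  6.32921909e-02,
        5.82708092e-02, -1.50316760e-04]), 'tool_pos': array([ 143.60448324, -607.57537037,  232.58350874]), 'tool_rot': array([ 9.93288002e-01,  1.15662504e-01,  6.37513759e-05, -1.06120700e-03]), 'force': array([-0.33873918, -0.31272649, -0.26158365]), 'ft_torque': array([-0.02932103, -0.01447785,  0.01976594]), 'grip_width': 86.91210209811217}
top stone [(0.68, [563.0, -282.0, 28.0])]
top holder [(0.67, [573.0, 126.0, 34.0])]
top stop_zone [(0.76, [577.0, 126.0, 34.0])]
top jaw_pad [(0.68, [572.0, 156.0, 37.0]), (0.58, [567.0, 34.0, 52.0])]
top knob [(0.61, [575.0, 160.0, 39.0]), (0.41, [573.0, 127.0, 33.0])]
top knob_grip [(0.93, [576.0, 158.0, 41.0])]
top pawl [(0.64, [558.0, 242.0, 58.0])]
top pawl_ball [(0.6, [560.0, 241.0,
[... 293 characters left out ...]
top_zone [(0.67, [557.0, 164.0, 32.0])]
side jaw_pad [(0.77, [572.0, 39.0, 38.0]), (0.35, [440.0, -71.0, 23.0])]
side knob [(0.27, [559.0, 162.0, 30.0]), (0.15, [396.0, 119.0, 43.0])]
side knob_grip [(0.85, [571.0, 165.0, 45.0]), (0.48, [558.0, 164.0, 30.0])]
side pawl [(0.93, [555.0, 244.0, 60.0])]
side pawl_ball [(0.83, [558.0, 246.0, 59.0])]
side handle_blank [(0.66, [437.0, -70.0, 27.0])]
side oil_bottle [(0.67, [507.0, 422.0, 83.0])]
side tin [(0.98, [394.0, 121.0, 39.0]), (0.17, [559.0, 160.0, 34.0])]
wrist stone []
wrist holder []
wrist stop_zone []
wrist jaw_pad []
wrist knob []
wrist knob_grip []
wrist pawl []
wrist pawl_ball []
wrist handle_blank []
wrist oil_bottle []
wrist tin []
```

View pics/top0.png

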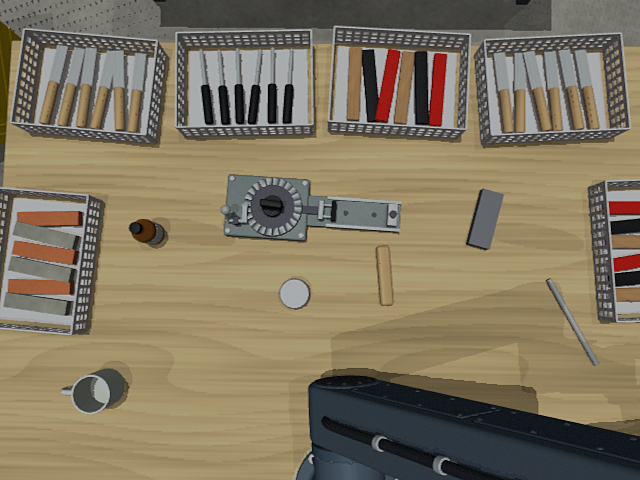

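View pics/side0.png

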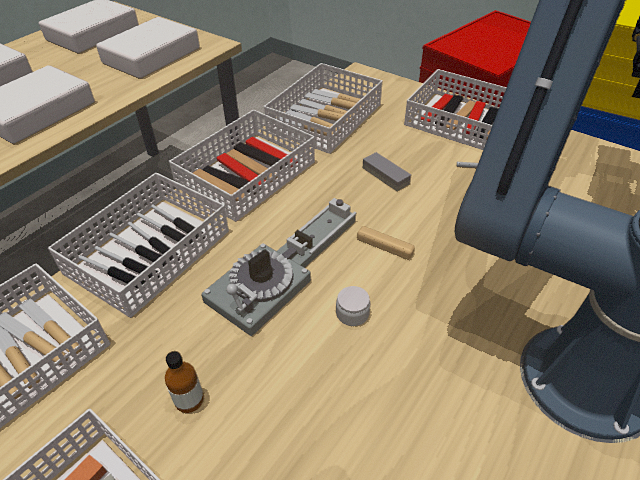

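The top view shows the holder at (225-400, 175-240), with the knob end on the left (+y), the stone at (485,219), the handle blank at (385,275), the tin at (294,293) and the bottle at (146,230). Next I'll fit the poses.

```bash
python3 - <<'E'
from h import *
for n in ['top','side']:
    f=grab_frame(n)
    print(n,'campos',(-np.array(f['R']).T@np.array(f['t'])).round(0))
    P,u,v=cloud(f)
    def rect(sel,nm):
        q=P[sel]; r=cv2.minAreaRect(q[:,:2].astype(np.float32)); print(nm,len(q),np.round(r[0],1),np.round(r[1],1),round(r[2],2),'z',np.median(q[:,2]).round(1))
    near=(P[:,0]>470)&(P[:,0]<660)&(P[:,1]>-80)&(P[:,1]<275)
    rect(near&(abs(P[:,2]-30)<3)&(P[:,1]>60),'housing')
    rect(near&(abs(P[:,2]-22)<3)&(P[:,1]<60),'bed')
    rect((P[:,0]>490)&(P[:,0]<640)&(P[:,1]>-360)&(P[:,1]<-200)&(abs(P[:,2]-28)<4),'stone')
    rect(near&(P[:,2]>80),'high')
    t=near&(abs(P[:,2]-47)<3)&(P[:,1]>70)
    rect(t,'wheel')
    for k in ['stone','pawl_ball','knob_grip','stop_zone']:
        for r in trace(f,k)[:1]:
            m=r['pixels']; q,uu,vv=cloud(f,m); print(k,round(r['conf'],2),m.sum(),q.min(0).round(0),q.max(0).round(0),uu.min(),uu.max(),vv.min(),vv.max())
    f2=f['color']; 
    x0,y0,x1,y1=(210,160,410,260) if n=='top' else (190,190,370,340)
    c=cv2.resize(f2[y0:y1,x0:x1],None,fx=4,fy=4,interpolation=cv2.INTER_CUBIC); save({'color':c},n+'z')
E
```

```text
top campos [ 416.   59. 1204.]
housing 1694 [579.4 159.7] [197.7 130.2] 86.8 z 30.3
bed 1340 [538.1 -10.1] [140.9 132.6] 88.53 z 22.2
stone 1184 [ 562.3 -286.8] [ 46.6 120.7] 75.0 z 28.1
high 244 [574.  196.5] [ 22.8 120.8] 7.84 z 91.7
wheel 435 [580.3 161.1] [123.4 118. ] 73.57 z 45.7
stone 0.7 1473 [ 499. -327.   -4.] [ 629. -249.   36.] 467 503 189 249
pawl_ball 0.46 181 [547. 209.  50.] [582. 256. 107.] 221 247 204 221
knob_grip 0.89 2636 [519. 100.  26.] [641. 217.  98.] 245 301 178 236
stop_zone 0.81 7932 [ 511. -113.   -6.] [656. 273. 107.] 221 401 174 241
side campos [ 92. 634. 793.]
housing 1770 [576.3 159.9] [199.4 131.4] 86.73 z 29.5
bed 965 [536.7 -10. ] [140.  132.8] 89.98 z 21.7
stone 613 [ 559.3 -286.8] [ 50.7 123.4] 72.54 z 27.3
high 304 [572.9 198.1] [ 24.8 122.5] 8.01 z 89.3
wheel 325 [579.9 169.6] [139.  119.8] 71.64 z 45.5
stone 0.89 1055 [ 497. -360.   -4.] [ 640. -247.   33.] 363 410 152 190
pawl_ball 0.89 355 [541. 199.  28.] [593. 258. 104.] 227 256 283 310
knob_grip 0.83 2334 [516.  90.  -2.] [668. 220.  92.] 229 292 249 300
stop_zone 0.59 7466 [ 508. -106.   -2.] [646. 263. 104.] 203 355 208 333
```

View pics/topz.png

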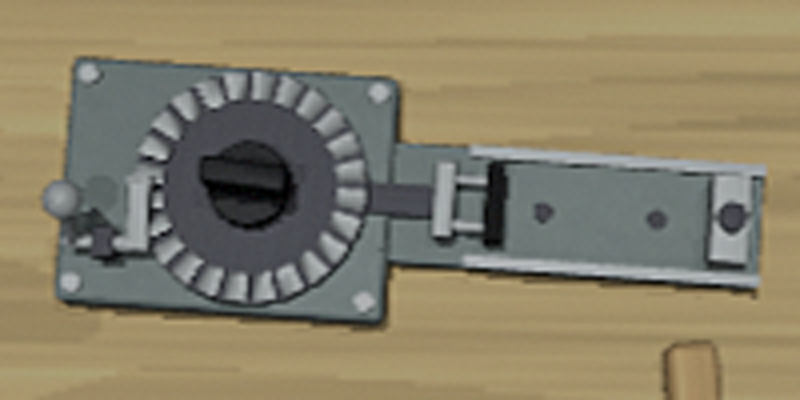

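View pics/sidez.png

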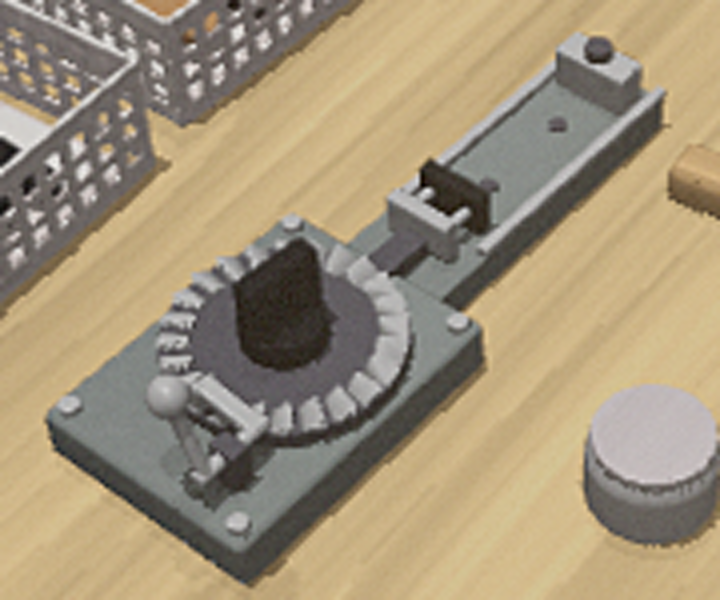

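Request:
{"op": "arm_command", "data": {
  "commands": [
    [[0.38,0.3,0.09],[0,0,72],0],
    [[0.38,0.3,0.09],[0,0,72],0],
    [[0.38,0.3,0.09],[0,0,72],0],
    [[0.38,0.3,0.09],[0,0,72],0],
    [[0.38,0.3,0.09],[0,0,72],0],
    [[0.38,0.3,0.09],[0,0,72],0],
    [[0.38,0.3,0.09],[0,0,72],0],
    [[0.38,0.3,0.09],[0,0,72],0],
    [[0.38,0.3,0.09],[0,0,72],0],
    [[0.38,0.3,0.09],[0,0,72],0],
    [[0.38,0.3,0.09],[0,0,72],0],
    [[0.38,0.3,0.09],[0,0,72],0]
  ]
}}

```text
t: 3.3
tool_pos: [525.7, -306.0, 324.4]
tool_rot: [0.735, 0.678, 0.0, 0.0]
force: [0.4, -0.1, -0.2]
grip_width: 87.0
```

```bash
python3 - <<'E'
from h import *
o=arm.get_obs(); print(o['t'],o['qpos'].round(3),o['tool_pos'].round(1),o['tool_rot'].round(4),o['force'],o['ft_torque'])
f=grab_frame('wrist'); save(f,'w1')
print('cam',(-np.array(f['R']).T@np.array(f['t'])).round(0), np.array(f['R']).round(2).tolist(), f['fx'])
P,u,v=cloud(f)
s=(abs(P[:,2]-28)<4)&(P[:,1]<-150)
if s.sum()>10:
    r=cv2.minAreaRect(P[s][:,:2].astype(np.float32)); print(r,s.sum(),np.median(P[s][:,2]))
E
```

```text
3.3 [-7.110e-01  4.170e-01  1.363e+00  1.000e-03  1.361e+00 -6.310e-01] [ 525.7 -306.   324.4] [7.35e-01 6.78e-01 4.00e-04 5.00e-04] [ 0.42544106 -0.14101744 -0.24325275] [-0.04054367 -0.13824749 -0.02316619]
cam [ 531. -228.  475.] [[1.0, -0.08, 0.0], [-0.08, -0.96, 0.28], [-0.02, -0.28, -0.96]] 424.9944127794342
((612.647216796875, -408.3854064941406), (624.7072143554688, 372.25897216796875), 23.42998504638672) 14285 27.94918087938847
```

View pics/w1.png

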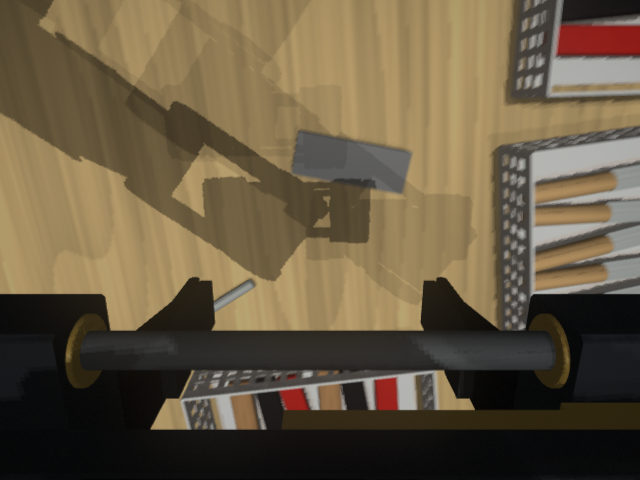

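The wrist view shows the stone at (295-410, 130-192), with the tool jaws at the bottom. I'll fit the stone from here and then move over the holder.

```bash
cat >> h.py <<'E'
def rect(P,sel,nm):
    q=P[sel]
    if len(q)<5: print(nm,'few'); return
    r=cv2.minAreaRect(q[:,:2].astype(np.float32)); print(nm,len(q),np.round(r[0],1),np.round(r[1],1),round(r[2],2),'z',np.median(q[:,2]).round(1))
E
python3 - <<'E'
from h import *
f=grab_frame('wrist')
P,u,v=cloud(f)
s=(abs(P[:,2]-28)<3)&(u>280)&(u<425)&(v>115)&(v<210)
rect(P,s,'stone')
s=(abs(P[:,2]-28)<1.2)&(u>280)&(u<425)&(v>115)&(v<210)
rect(P,s,'stone')
q=P[s]; c=q[:,:2].mean(0); U=np.linalg.svd(q[:,:2]-c,full_matrices=False)[2]; print(c,np.degrees(np.arctan2(U[0,1],U[0,0])))
E
```

```text
stone 4882 [ 561.  -287.9] [ 45.3 120.1] 74.87 z 28.0
stone 4170 [ 561.  -287.8] [ 45.2 120.1] 74.9 z 28.0
[ 560.51509867 -287.3334449 ] -15.00737510017961
```

Request:
{"op": "arm_command", "data": {
  "commands": [
    [[0.05,0.38,-0.04],[0,0,0],0],
    [[0.05,0.38,-0.04],[0,0,0],0],
    [[0.05,0.38,-0.04],[0,0,0],0],
    [[0.05,0.38,-0.04],[0,0,0],0],
    [[0.05,0.38,-0.04],[0,0,0],0],
    [[0.05,0.38,-0.04],[0,0,0],0],
    [[0.05,0.38,-0.04],[0,0,0],0],
    [[0.05,0.38,-0.04],[0,0,0],0],
    [[0.05,0.38,-0.04],[0,0,0],0],
    [[0.05,0.38,-0.04],[0,0,0],0],
    [[0.05,0.38,-0.04],[0,0,0],0],
    [[0.05,0.38,-0.04],[0,0,0],0]
  ]
}}

```text
t: 4.4
tool_pos: [577.5, 74.7, 284.7]
tool_rot: [0.733, 0.68, 0.001, 0.002]
force: [-0.3, -0.2, 0.8]
grip_width: 86.9
```

```bash
python3 - <<'E'
from h import *
o=arm.get_obs(); print(o['t'],o['qpos'].round(3),o['tool_pos'].round(1),o['tool_rot'].round(4),o['force'],o['ft_torque'])
f=grab_frame('wrist'); save(f,'w2')
np.savez('w2.npz',**{k:f[k] for k in ['color','z_map','fx','fy','cx','cy','R','t']})
print('cam',(-np.array(f['R']).T@np.array(f['t'])).round(0))
P,u,v=cloud(f)
near=(P[:,0]>470)&(P[:,0]<670)
rect(P,near&(abs(P[:,2]-30)<1.5)&(P[:,1]>85),'housing')
rect(P,near&(abs(P[:,2]-22)<1.5)&(P[:,1]>-120)&(P[:,1]<60),'bed')
rect(P,near&(abs(P[:,2]-90)<2)&(P[:,1]>120)&(P[:,1]<200),'bar')
rect(P,near&(abs(P[:,2]-47)<1.5)&(P[:,1]>70),'wheel')
rect(P,near&(P[:,2]>80)&(P[:,1]>215)&(P[:,1]<290),'ball')
E
```

```text
4.4 [-0.062  0.413  1.484 -0.002  1.241  0.013] [577.5  74.7 284.7] [7.329e-01 6.803e-01 6.000e-04 1.900e-03] [-0.27160614 -0.23383695  0.83727306] [-0.07095188 -0.08141874 -0.02003868]
cam [582. 153. 436.]
housing 7925 [578.7 163.9] [156.2 128.4] 86.85 z 29.9
bed 4890 [537.4  -6.2] [144.2 121.5] 84.34 z 22.2
bar 945 [578.3 158.4] [43.2 13.6] 83.2 z 89.8
wheel 800 [577.  159.5] [120.3 121.9] 65.51 z 46.2
ball few
```

View pics/w2.png

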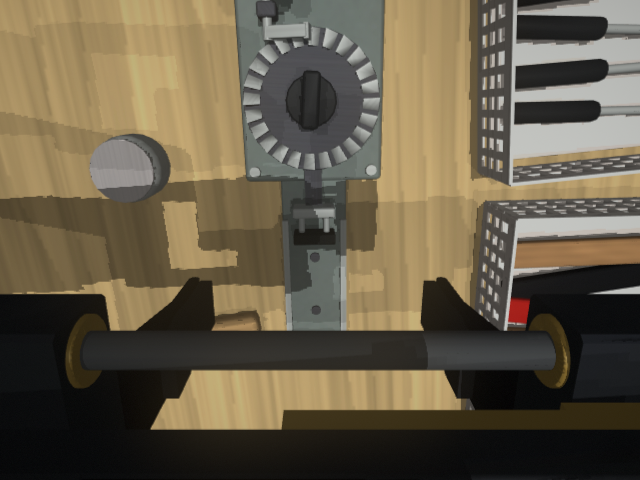

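The wrist view shows the knob at (311,100), jaw pad at (314,238), pawl at (285,25) and the tin at (128,165). I'll refine the holder yaw and bar angle offline.

```bash
python3 - <<'E'
from h import *
f=dict(np.load('w2.npz')); P,u,v=cloud(f)
near=(P[:,0]>470)&(P[:,0]<670)
s=near&(abs(P[:,2]-30)<1.5)&(P[:,1]>95)&(P[:,1]<235)
q=P[s]; L=[];R=[];ys=[]
for y in np.arange(98,232,3):
    a=q[abs(q[:,1]-y)<1.5]
    if len(a)>5: L.append(a[:,0].min());R.append(a[:,0].max());ys.append(y)
for n,E in (('L',L),('R',R)):
    E=np.array(E);Y=np.array(ys);ok=np.ones(len(Y),bool)
    for _ in range(4):
        p=np.polyfit(Y[ok],E[ok],1);r=abs(E-np.polyval(p,Y));ok=r<2
    print(n,'slope deg',np.degrees(np.arctan(p[0])),'x at y=158',np.polyval(p,158),ok.sum())
print('ymin edge');E=[];X=[]
for x in np.arange(525,635,4):
    a=P[near&(abs(P[:,2]-30)<1.5)&(abs(P[:,0]-x)<2)&(P[:,1]>75)]
    if len(a)>3: E.append(a[:,1].min());X.append(x)
E=np.array(E);X=np.array(X);ok=np.ones(len(X),bool)
for _ in range(4):
    p=np.polyfit(X[ok],E[ok],1);ok=abs(E-np.polyval(p,X))<2
print(np.degrees(np.arctan(p[0])),np.polyval(p,576),ok.sum())
s=near&(abs(P[:,2]-90)<2)&(P[:,1]>120)&(P[:,1]<200)
b=P[s][:,:2];c=b.mean(0);U=np.linalg.svd(b-c,full_matrices=False)[2];print('bar',c,np.degrees(np.arctan2(U[0,1],U[0,0])))
# rails
s=near&(abs(P[:,2]-27)<1.2)&(P[:,1]>-40)&(P[:,1]<50)
for lo,hi in((520,575),(575,625)):
    a=P[s&(P[:,0]>lo)&(P[:,0]<hi)]; p=np.polyfit(a[:,1],a[:,0],1);print('rail',len(a),np.degrees(np.arctan(p[0])),np.polyval(p,0),a[:,0].std())
# jaw pad front dark: points z 40-48 y -? 
s=near&(P[:,2]>34)&(P[:,2]<52)&(P[:,1]<75)&(P[:,1]>-30)
a=P[s];print('jaw',a.min(0),a.max(0))
E
```

```text
L slope deg 3.0658545784729165 x at y=158 514.590322603567 45
R slope deg 3.1341985136964956 x at y=158 641.898224949075 45
ymin edgeTraceback (most recent call last):
  File "<stdin>", line 20, in <module>
    raise TypeError("expected non-empty vector for x")
TypeError: expected non-empty vector for x
```

```bash
python3 - <<'E'
from h import *
f=dict(np.load('w2.npz')); P,u,v=cloud(f)
near=(P[:,0]>470)&(P[:,0]<670)
s=near&(abs(P[:,2]-90)<2)&(P[:,1]>120)&(P[:,1]<200)
b=P[s][:,:2];c=b.mean(0);U=np.linalg.svd(b-c,full_matrices=False)[2];print('bar',c,np.degrees(np.arctan2(U[0,1],U[0,0])))
k=np.array([578.2,158.2]);yaw=np.radians(-3.1);hx=np.array([np.cos(yaw),np.sin(yaw)]);hy=np.array([-hx[1],hx[0]])
o=k-123*hy;print('holder',o,'seat',o-39.5*hy,'ball in',o-12*hx+211*hy,'off',o-58*hx+211*hy,'axle',o-35*hx+211*hy,'pad0',o+24*hy)
H=np.stack([(P[:,:2]-o)@hx,(P[:,:2]-o)@hy,P[:,2]],1)
def st(n,s): 
    a=H[s]; print(n,len(a),np.percentile(a,1,axis=0).round(1),np.percentile(a,99,axis=0).round(1))
st('rail-',(abs(H[:,2]-27)<1.2)&(abs(H[:,0]+29)<8)&(abs(H[:,1])<30))
st('rail+',(abs(H[:,2]-27)<1.2)&(abs(H[:,0]-29)<8)&(abs(H[:,1])<30))
st('housing',(abs(H[:,2]-30)<1.2)&(abs(H[:,0])<75)&(H[:,1]>40)&(H[:,1]<240))
st('jaw',(H[:,2]>40)&(H[:,2]<52)&(abs(H[:,0])<30)&(H[:,1]>-40)&(H[:,1]<55))
st('wheel',(abs(H[:,2]-47)<1.5)&(abs(H[:,0])<75)&(abs(H[:,1]-123)<75))
E
```

```text
bar [578.38829939 158.56152519] -96.77651467112719
holder [571.548306    35.37998955] seat [569.41219289  -4.06220893] ball in [570.9764955  246.72017274] off [525.04380866 249.20779814] axle [548.01015208 247.96398544] pad0 [572.84619751  59.34486964]
rail- 204 [-31.9 -29.3  25.9] [-25.9   9.7  28.2]
rail+ 217 [ 26.  -29.5  25.9] [32.   9.6 28.2]
housing 7215 [-63.   52.1  28.8] [ 63.2 205.7  31.1]
jaw 989 [-19.1  -8.5  40.3] [19.3 27.3 49.7]
wheel 799 [-57.7  65.5  45.5] [ 57.6 182.1  48.1]
```

Request:
{"op": "arm_command", "data": {
  "commands": [
    [[0.026,0.17,-0.06],[0,0,1],1],
    [[0.026,0.17,-0.08],[0,0,1],1],
    [[0.026,0.17,-0.08],[0,0,1],1],
    [[0.026,0.17,-0.08],[0,0,1],1],
    [[0.026,0.17,-0.08],[0,0,1],1],
    [[0.026,0.17,-0.1],[0,0,1],1],
    [[0.026,0.17,-0.12],[0,0,1],1],
    [[0.026,0.17,-0.14],[0,0,1],1],
    [[0.026,0.17,-0.16],[0,0,1],1],
    [[0.026,0.17,-0.18],[0,0,1],1],
    [[0.026,0.17,-0.192],[0,0,1],1],
    [[0.026,0.17,-0.192],[0,0,1],1]
  ]
}}

```text
t: 5.45
tool_pos: [602.4, 241.1, 90.0]
tool_rot: [0.728, 0.685, -0.002, 0.001]
force: [-0.4, 0.5, 0.6]
grip_width: 15.0
```

```bash
python3 - <<'E'
from h import *
f=grab_frame('side'); c=cv2.resize(f['color'][190:340,190:370],None,fx=4,fy=4,interpolation=cv2.INTER_CUBIC); save({'color':c},'s3')
E
```

```text
(no output)
```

View pics/s3.png

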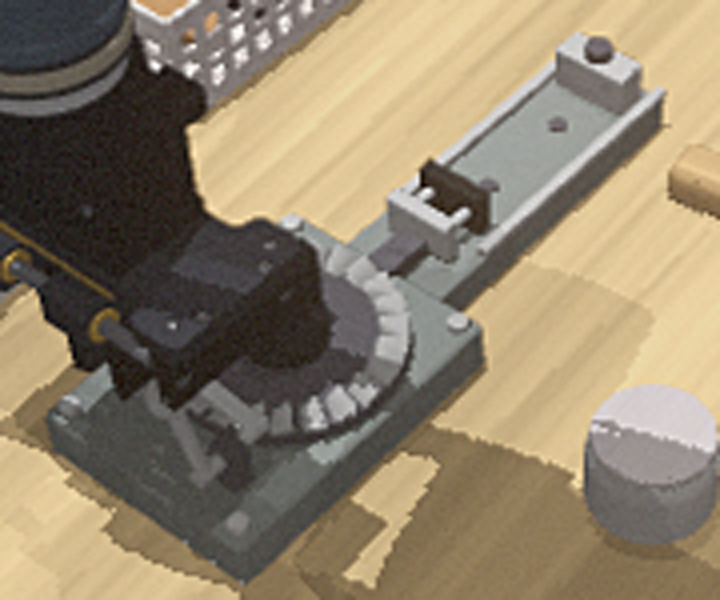

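Request:
{"op": "arm_command", "data": {
  "commands": [
    [[0.004,0.003,0.002],[0,0,0],1],
    [[0.004,0.003,0.002],[0,0,0],1],
    [[0,0.004,0.002],[0,0,0],1],
    [[-0.005,0.004,0.002],[0,0,0],1],
    [[-0.01,0.004,0.002],[0,0,0],1],
    [[-0.015,0.005,0.002],[0,0,0],1],
    [[-0.02,0.005,0.002],[0,0,0],1],
    [[-0.025,0.005,0.002],[0,0,0],1],
    [[-0.03,0.005,0.002],[0,0,0],1],
    [[-0.034,0.005,0.002],[0,0,0],1],
    [[-0.038,0.006,0.002],[0,0,0],1],
    [[-0.038,0.006,0.002],[0,0,0],1]
  ]
}}

```text
t: 6.5
tool_pos: [563.8, 247.8, 93.5]
tool_rot: [0.728, 0.685, -0.001, 0.001]
force: [0.1, -1.2, -0.0]
grip_width: 0.7
```

```bash
python3 - <<'E'
from h import *
f=grab_frame('side'); c=cv2.resize(f['color'][190:340,190:370],None,fx=4,fy=4,interpolation=cv2.INTER_CUBIC); save({'color':c},'s4')
E
```

```text
(no output)
```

View pics/s4.png

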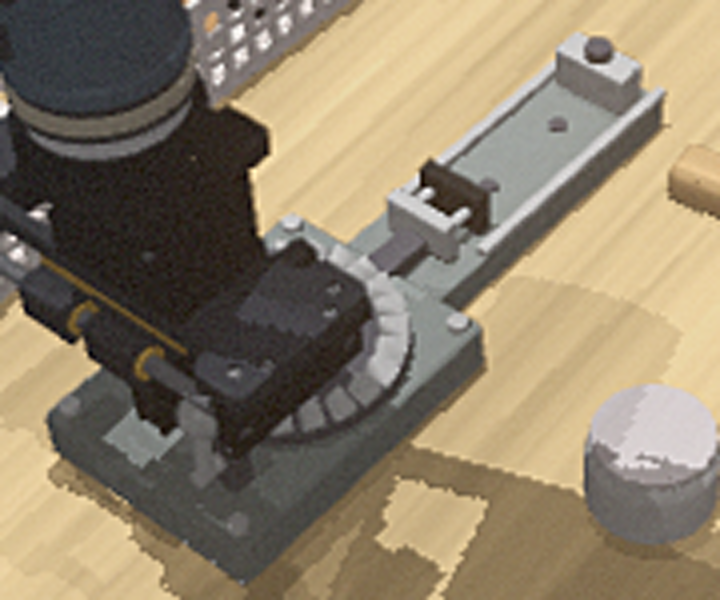

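The lever is upright and the ball is still against the finger at (200,412). It needs a little more push.

Request:
{"op": "arm_command", "data": {
  "commands": [
    [[-0.003,0,0],[0,0,0],1],
    [[-0.006,0,0],[0,0,0],1],
    [[-0.009,0,0],[0,0,0],1],
    [[-0.011,0.001,0],[0,0,0],1],
    [[-0.013,0.001,0],[0,0,0],1],
    [[-0.013,0.001,0],[0,0,0],1],
    [[-0.008,0.001,0],[0,0,0],1],
    [[0,0,0],[0,0,0],1],
    [[0.02,0,0.02],[0,0,0],1],
    [[0.02,0,0.05],[0,0,0],0.7],
    [[0.02,-0.03,0.08],[0,0,0],0.7],
    [[0.02,-0.06,0.11],[0,0,0],0.6]
  ]
}}

```text
t: 7.55
tool_pos: [585.7, 189.1, 203.4]
tool_rot: [0.727, 0.686, -0.001, 0.001]
force: [0.4, -0.5, 1.0]
grip_width: 13.3
```

```bash
python3 - <<'E'
from h import *
f=grab_frame('side'); c=cv2.resize(f['color'][190:340,190:370],None,fx=4,fy=4,interpolation=cv2.INTER_CUBIC); save({'color':c},'s5')
E
```

```text
(no output)
```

View pics/s5.png

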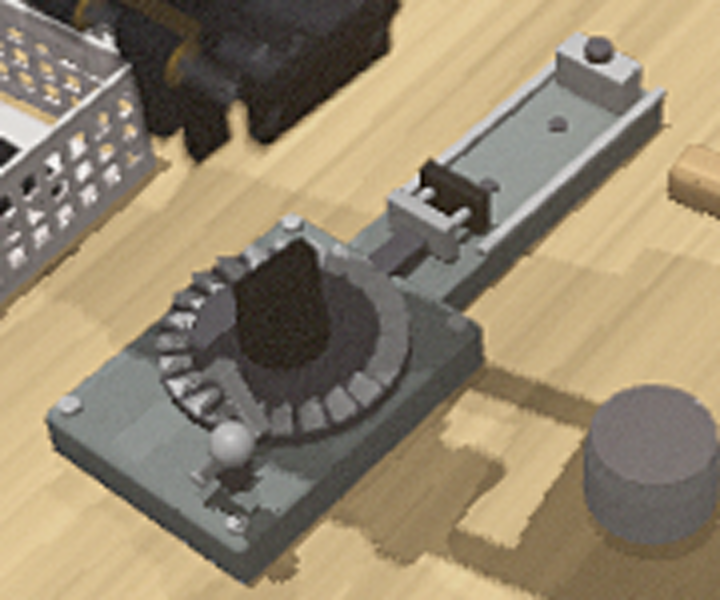

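The pawl is off, with the ball at (232,443). Next I grip the knob.

Request:
{"op": "arm_command", "data": {
  "commands": [
    [[-0.0075,-0.031,0],[0,0,-3.5],0.45],
    [[-0.0075,-0.031,0],[0,0,-3.5],0.45],
    [[-0.0075,-0.031,-0.03],[0,0,-3.5],0.45],
    [[-0.0075,-0.031,-0.06],[0,0,-3.5],0.45],
    [[-0.0075,-0.031,-0.09],[0,0,-3.5],0.45],
    [[-0.0075,-0.031,-0.115],[0,0,-3.5],0.45],
    [[-0.0075,-0.031,-0.125],[0,0,-3.5],0.45],
    [[-0.0075,-0.031,-0.132],[0,0,-3.5],0.45],
    [[-0.0075,-0.031,-0.132],[0,0,-3.5],0.45],
    [[-0.0075,-0.031,-0.132],[0,0,-3.5],0.45]
  ]
}}

```text
t: 8.43
tool_pos: [582.9, 152.7, 78.6]
tool_rot: [0.749, 0.662, 0.002, 0.007]
force: [-0.4, -0.7, 0.8]
grip_width: 47.9
```

```bash
python3 - <<'E'
from h import *
o=arm.get_obs(); print(o['t'],o['qpos'].round(3),o['tool_pos'].round(1),o['tool_rot'].round(4),o['force'].round(2),o['ft_torque'].round(3),o['grip_width'])
f=grab_frame('side'); c=cv2.resize(f['color'][190:340,190:370],None,fx=4,fy=4,interpolation=cv2.INTER_CUBIC); save({'color':c},'s6')
E
```

```text
8.4333 [ 0.075  0.702  1.617 -0.011  0.811  0.205] [582.9 152.7  78.6] [0.7491 0.6624 0.0024 0.0067] [-0.38 -0.7   0.77] [ 0.036 -0.14  -0.032] 47.888341483425975
```

View pics/s6.png

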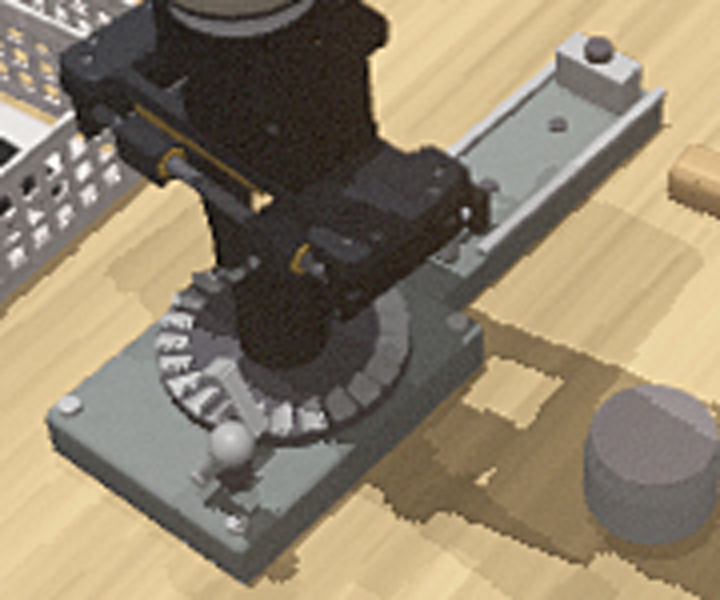

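The fingers straddle the bar but the TCP is a few mm off target. I'll add a helper that computes corrections.

```bash
cat >> h.py <<'E'
from scipy.spatial.transform import Rotation as Ro
def corr(x,y,z,psi):
    o=arm.get_obs(); a=np.radians(psi)
    Rd=Ro.from_matrix(np.array([[np.cos(a),np.sin(a),0],[np.sin(a),-np.cos(a),0],[0,0,-1]]))
    c=Ro.from_quat(o['tool_rot']); rv=(Rd*c.inv()).as_rotvec(degrees=True)
    M=c.as_matrix(); print('t',round(o['t'],2),'pos',o['tool_pos'].round(1),'psi',np.degrees(np.arctan2(M[1,0],M[0,0])).round(2),'F',o['force'].round(1),'T',o['ft_torque'].round(3),'w',round(o['grip_width'],1),'vmax',abs(o['qvel']).max().round(3),'q6',o['qpos'][5].round(2))
    print('shift',((np.array([x,y,z])-o['tool_pos'])/1000).round(4).tolist(),'rot',rv.round(2).tolist())
E
python3 -c "
from h import *
corr(578.3,158.4,70,83.2)"
```

```text
t 8.48 pos [583.2 152.7  79.2] psi 82.97 F [-0.  -0.5 -0.4] T [ 0.    -0.037  0.076] w 48.1 vmax 0.016 q6 0.2
shift [-0.0049, 0.0057, -0.0092] rot [0.39, 0.78, 0.23]
```

Request:
{"op": "arm_command", "data": {
  "commands": [
    [[-0.005,0.006,0],[0.4,0.8,0.2],0.45],
    [[-0.005,0.006,0],[0.4,0.8,0.2],0.45],
    [[-0.005,0.006,-0.005],[0.4,0.8,0.2],0.45],
    [[-0.005,0.006,-0.009],[0.4,0.8,0.2],0.45],
    [[-0.005,0.006,-0.009],[0.4,0.8,0.2],0.45]
  ]
}}

```text
t: 8.9
tool_pos: [577.6, 158.7, 69.5]
tool_rot: [0.748, 0.664, -0.001, -0.001]
force: [-0.1, -0.1, 0.3]
grip_width: 47.7
```

```bash
python3 -c "
from h import *
corr(578.3,158.4,70,83.2)"
```

```text
t 8.9 pos [577.6 158.7  69.5] psi 83.18 F [-0.1 -0.1  0.3] T [-0.021 -0.075  0.022] w 47.7 vmax 0.013 q6 0.2
shift [0.0007, -0.0003, 0.0005] rot [-0.0, -0.1, 0.02]
```

Request:
{"op": "arm_command", "data": {
  "commands": [
    [[0.0005,0,0],[0,0,0],1],
    [[0.0005,0,0],[0,0,0],1],
    [[0.0005,0,0],[0,0,0],1],
    [[0.0005,0,0],[0,0,0],1],
    [[0.0005,0,0],[0,0,0],1],
    [[0.0005,0,0],[0,0,0],1],
    [[0.0005,0,0],[0,0,0],1]
  ]
}}

```text
t: 9.48
tool_pos: [579.0, 158.6, 69.7]
tool_rot: [0.748, 0.664, 0.0, 0.0]
force: [1.7, 0.0, -1.0]
grip_width: 13.9
```

```bash
python3 -c "
from h import *
corr(578.3,158.4,70,83.2)"
```

```text
t 9.48 pos [579.  158.6  69.7] psi 83.18 F [ 1.7  0.  -1. ] T [-0.046 -0.32   0.003] w 13.9 vmax 0.004 q6 0.2
shift [-0.0007, -0.0002, 0.0003] rot [-0.0, 0.02, 0.02]
```

Request:
{"op": "arm_command", "data": {
  "commands": [
    [[0,0,0],[0,0,6],1],
    [[0,0,0],[0,0,12],1],
    [[0,0,0],[0,0,18],1],
    [[0,0,0],[0,0,24],1],
    [[0,0,0],[0,0,30],1],
    [[0,0,0],[0,0,36],1],
    [[0,0,0],[0,0,42],1],
    [[0,0,0],[0,0,48],1],
    [[0,0,0],[0,0,54],1],
    [[0,0,0],[0,0,60],1],
    [[0,0,0],[0,0,66],1],
    [[0,0,0],[0,0,70],1]
  ]
}}

```text
t: 10.48
tool_pos: [578.6, 158.5, 69.6]
tool_rot: [0.23, 0.973, -0.0, -0.0]
force: [-0.1, -0.2, -0.6]
grip_width: 13.7
```

```bash
python3 -c "
from h import *
corr(578.3,158.4,70,175)"
```

```text
t 10.48 pos [578.6 158.5  69.6] psi 153.45 F [-0.1 -0.2 -0.6] T [-0.02  -0.081  0.003] w 13.7 vmax 0.792 q6 -1.03
shift [-0.0003, -0.0001, 0.0004] rot [0.01, -0.04, 21.55]
```

Now turn slowly to about 175 degrees (knob about 2 degrees).

Request:
{"op": "arm_command", "data": {
  "commands": [
    [[0,0,0],[0,0,4],1],
    [[0,0,0],[0,0,8],1],
    [[0,0,0],[0,0,12],1],
    [[0,0,0],[0,0,16],1],
    [[0,0,0],[0,0,19],1],
    [[0,0,0],[0,0,21.5],1],
    [[0,0,0],[0,0,21.5],1],
    [[0,0,0],[0,0,21.5],1]
  ]
}}

```text
t: 11.15
tool_pos: [578.6, 158.3, 69.7]
tool_rot: [0.045, 0.999, -0.0, -0.0]
force: [-0.1, -0.6, 0.2]
grip_width: 13.7
```

```bash
python3 - <<'E'
from h import *
corr(578.3,158.4,70,175)
f=grab_frame('side'); c=cv2.resize(f['color'][190:340,190:370],None,fx=4,fy=4,interpolation=cv2.INTER_CUBIC); save({'color':c},'s7')
E
```

```text
t 11.15 pos [578.6 158.3  69.7] psi 174.88 F [-0.1 -0.6  0.2] T [-0.048 -0.196 -0.052] w 13.7 vmax 0.002 q6 -1.4
shift [-0.0003, 0.0001, 0.0003] rot [0.03, -0.05, 0.12]
```

View pics/s7.png

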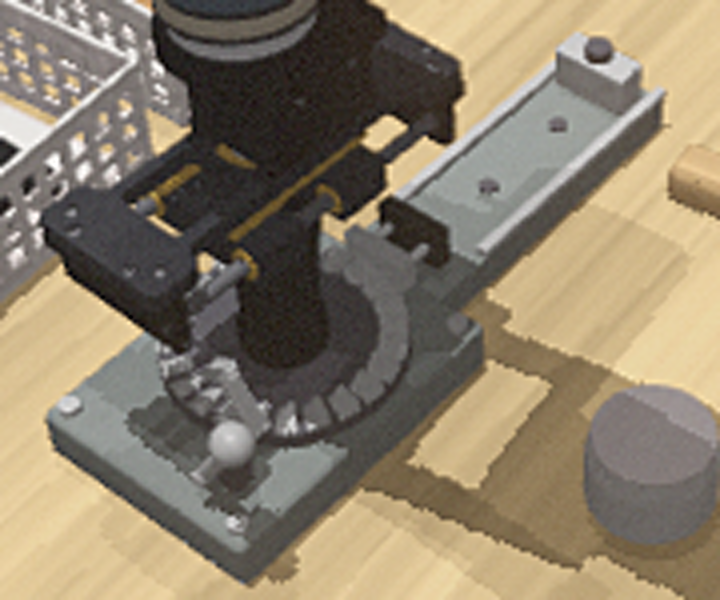

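Request:
{"op": "arm_command", "data": {
  "commands": [
    [[0,0,0],[0,0,0],0.6],
    [[0,0,0],[0,0,0],0.6],
    [[0,0,0],[0,0,0],0.6],
    [[0,0,0.02],[0,0,0],0.6],
    [[0,0,0.06],[0,0,0],0.6],
    [[0,0,0.1],[0,0,0],0.6],
    [[0,-0.04,0.12],[0,0,0],0],
    [[-0.018,-0.446,0.12],[0,0,-10],0],
    [[-0.018,-0.446,0.12],[0,0,-10],0],
    [[-0.018,-0.446,0.12],[0,0,-10],0],
    [[-0.018,-0.446,0.12],[0,0,-10],0],
    [[-0.018,-0.446,0.12],[0,0,-10],0]
  ]
}}

```text
t: 12.2
tool_pos: [568.9, -88.7, 189.3]
tool_rot: [0.131, 0.991, -0.0, -0.0]
force: [-0.2, 0.2, -0.2]
grip_width: 67.1
```

Request:
{"op": "arm_command", "data": {
  "commands": [
    [[-0.018,-0.24,0],[0,0,-4],0],
    [[-0.018,-0.24,0],[0,0,-4],0],
    [[-0.018,-0.24,0],[0,0,-4],0],
    [[-0.018,-0.24,0],[0,0,-4],0],
    [[-0.018,-0.24,0],[0,0,-4],0],
    [[-0.018,-0.24,0],[0,0,-4],0],
    [[-0.018,-0.24,0],[0,0,-4],0]
  ]
}}

```text
t: 12.78
tool_pos: [550.6, -336.7, 189.5]
tool_rot: [0.169, 0.986, -0.003, 0.001]
force: [0.6, -0.4, 0.6]
grip_width: 87.0
```

```bash
python3 - <<'E'
from h import *
corr(560.8,-287.6,60,165)
f=grab_frame('top')
np.savez('t8.npz',**{k:f[k] for k in ['color','z_map','fx','fy','cx','cy','R','t']})
c=cv2.resize(f['color'][160:260,210:510],None,fx=2.6,fy=2.6,interpolation=cv2.INTER_CUBIC); save({'color':c},'t8')
E
```

```text
t 12.78 pos [ 550.6 -336.7  189.5] psi 160.54 F [ 0.6 -0.4  0.6] T [ 0.059 -0.236 -0.028] w 87.0 vmax 0.076 q6 -1.95
shift [0.0102, 0.0491, -0.1295] rot [0.33, 0.13, 4.46]
```

View pics/t8.png

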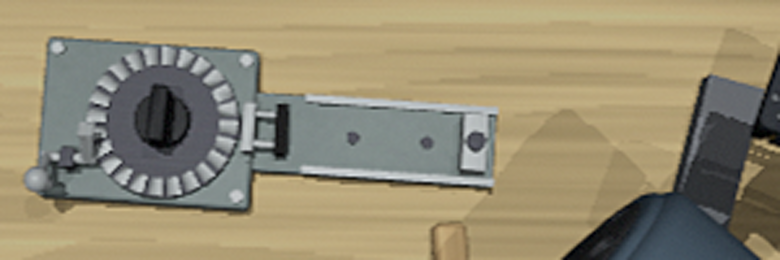

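The pawl is off, the jaw is open (pad at (282,130)) and the stop is at (475,140). I'll measure the gap between them.

```bash
cat >> h.py <<'E'
k=np.array([578.2,158.2]);yaw=np.radians(-3.1);hx=np.array([np.cos(yaw),np.sin(yaw)]);hy=np.array([-hx[1],hx[0]]);ho=k-123*hy
def toH(P,d=(0,0)): return np.stack([(P[:,:2]-ho-np.array(d))@hx,(P[:,:2]-ho-np.array(d))@hy,P[:,2]],1)
def st(H,n,s):
    a=H[s]; print(n,len(a),np.percentile(a,2,axis=0).round(1),np.percentile(a,98,axis=0).round(1)) if len(a)>3 else print(n,'few')
E
python3 - <<'E'
from h import *
f=dict(np.load('t8.npz'));P,u,v=cloud(f);H=toH(P)
st(H,'stop',(H[:,2]>40-17)&(H[:,2]<30)&(abs(H[:,0])<20)&(H[:,1]<-90)&(H[:,1]>-160))
st(H,'stop26',(H[:,2]>24.5)&(H[:,2]<36)&(abs(H[:,0])<20)&(H[:,1]<-90)&(H[:,1]>-160))
st(H,'jaw',(H[:,2]>40)&(H[:,2]<52)&(abs(H[:,0])<25)&(H[:,1]>-20)&(H[:,1]<55))
st(H,'housing',(abs(H[:,2]-30)<2)&(abs(H[:,0])<75)&(H[:,1]>40)&(H[:,1]<240))
st(H,'knobtop',(abs(H[:,2]-90)<3)&(abs(H[:,0])<40)&(abs(H[:,1]-123)<40))
st(H,'ball',(H[:,2]>85)&(H[:,0]<-25)&(H[:,0]>-90)&(H[:,1]>190)&(H[:,1]<240))
E
```

```text
stop 107 [ -18.5 -141.9   23.1] [ 19.5 -90.8  27.5]
stop26 50 [ -16.7 -142.7   24.7] [ 19.6 -90.7  32.3]
jaw 151 [-18.6  24.3  40.3] [20.3 54.8 51.6]
housing 1161 [-62.1  52.8  28.1] [ 64.2 221.1  31.9]
knobtop 132 [-18.7 116.8  87.3] [ 21.4 130.1  92.5]
ball 78 [-65.1 202.8  88.9] [-47.3 219.  101.8]
```

Request:
{"op": "arm_command", "data": {
  "commands": [
    [[0.01,0.049,-0.03],[0.3,0.1,4.5],0],
    [[0.01,0.049,-0.06],[0.3,0.1,4.5],0],
    [[0.01,0.049,-0.09],[0.3,0.1,4.5],0],
    [[0.01,0.049,-0.11],[0.3,0.1,4.5],0],
    [[0.01,0.049,-0.11],[0.3,0.1,4.5],0],
    [[0.01,0.049,-0.11],[0.3,0.1,4.5],0],
    [[0.01,0.049,-0.11],[0.3,0.1,4.5],0]
  ]
}}

```text
t: 13.42
tool_pos: [561.4, -283.6, 80.4]
tool_rot: [0.129, 0.992, 0.001, -0.0]
force: [0.6, -0.5, 0.1]
grip_width: 87.2
```

```bash
python3 - <<'E'
from h import *
corr(560.8,-287.6,21,165)
E
```

```text
t 13.42 pos [ 561.4 -283.6   80.4] psi 165.13 F [ 0.6 -0.5  0.1] T [ 0.079 -0.196 -0.01 ] w 87.2 vmax 0.019 q6 -1.96
shift [-0.0006, -0.004, -0.0594] rot [-0.15, 0.02, -0.13]
```

Request:
{"op": "arm_command", "data": {
  "commands": [
    [[-0.0006,-0.004,-0.02],[-0.1,0,-0.1],0],
    [[-0.0006,-0.004,-0.04],[-0.1,0,-0.1],0],
    [[-0.0006,-0.004,-0.055],[-0.1,0,-0.1],0],
    [[-0.0006,-0.004,-0.059],[-0.1,0,-0.1],0],
    [[-0.0006,-0.004,-0.059],[-0.1,0,-0.1],0],
    [[-0.0006,-0.004,-0.059],[-0.1,0,-0.1],0]
  ]
}}

```text
t: 13.92
tool_pos: [561.7, -288.3, 23.0]
tool_rot: [0.13, 0.991, -0.0, 0.001]
force: [1.1, -0.2, 0.1]
grip_width: 87.3
```

```bash
python3 - <<'E'
from h import *
corr(560.8,-287.6,21,165)
E
```

```text
t 13.92 pos [ 561.7 -288.3   23. ] psi 165.02 F [ 1.1 -0.2  0.1] T [ 0.043 -0.127  0.023] w 87.3 vmax 0.009 q6 -1.96
shift [-0.0009, 0.0007, -0.002] rot [0.04, 0.15, -0.02]
```

Request:
{"op": "arm_command", "data": {
  "commands": [
    [[-0.001,0.0007,-0.001],[0,0.1,0],1],
    [[-0.001,0.0007,-0.001],[0,0.1,0],1],
    [[-0.001,0.0007,-0.001],[0,0.1,0],1],
    [[-0.001,0.0007,-0.001],[0,0.1,0],1],
    [[-0.001,0.0007,-0.001],[0,0.1,0],1],
    [[-0.001,0.0007,-0.001],[0,0.1,0],1],
    [[-0.001,0.0007,-0.001],[0,0.1,0],1],
    [[-0.001,0.0007,-0.001],[0,0.1,0],1]
  ]
}}

```text
t: 14.58
tool_pos: [560.7, -287.5, 22.0]
tool_rot: [0.13, 0.991, -0.0, 0.0]
force: [0.4, 0.1, -0.3]
grip_width: 44.6
```

```bash
python3 - <<'E'
from h import *
corr(560.8,-287.6,120,165)
E
```

```text
t 14.58 pos [ 560.7 -287.5   22. ] psi 165.02 F [ 0.4  0.1 -0.3] T [ 0.076 -0.173 -0.079] w 44.6 vmax 0.001 q6 -1.96
shift [0.0001, -0.0001, 0.098] rot [0.03, 0.04, -0.02]
```

Request:
{"op": "arm_command", "data": {
  "commands": [
    [[0,0,0.02],[0,0,0],1],
    [[0,0,0.05],[0,0,0],1],
    [[0,0,0.08],[0,0,-7],1],
    [[0,0.03,0.1],[0,0,-14],1],
    [[0,0.06,0.1],[0,0,-21],1],
    [[0.002,0.09,0.1],[0,0,-28],1],
    [[0.004,0.12,0.1],[0,0,-35],1],
    [[0.006,0.15,0.1],[0,0,-42],1],
    [[0.008,0.18,0.1],[0,0,-49],1],
    [[0.009,0.21,0.1],[0,0,-56],1],
    [[0.009,0.24,0.1],[0,0,-63],1],
    [[0.009,0.25,0.1],[0,0,-70],1]
  ]
}}

```text
t: 15.58
tool_pos: [567.7, -33.0, 121.0]
tool_rot: [0.677, 0.736, -0.001, -0.002]
force: [-0.7, 0.1, -4.0]
grip_width: 44.7
```

Request:
{"op": "arm_command", "data": {
  "commands": [
    [[0,0.02,0],[0,0,-3],1],
    [[0,0.02,0],[0,0,-6],1],
    [[0,0.02,0],[0,0,-8],1],
    [[0,0.02,0],[0,0,-8],1],
    [[0,0.02,0],[0,0,-8],1]
  ]
}}

```text
t: 16.0
tool_pos: [567.2, -12.8, 120.4]
tool_rot: [0.726, 0.688, -0.001, -0.003]
force: [-0.3, 0.8, -3.5]
grip_width: 44.4
```

```bash
python3 - <<'E'
from h import *
corr(569.4,-4.1,90,86.9)
f=grab_frame('side'); c=cv2.resize(f['color'][150:330,190:430],None,fx=3.3,fy=3.3,interpolation=cv2.INTER_CUBIC); save({'color':c},'s9')
E
```

```text
t 16.0 pos [567.2 -12.8 120.4] psi 86.89 F [-0.3  0.8 -3.5] T [-0.018 -0.143  0.027] w 44.4 vmax 0.011 q6 -0.17
shift [0.0022, 0.0087, -0.0304] rot [-0.15, -0.31, 0.01]
```

View pics/s9.png

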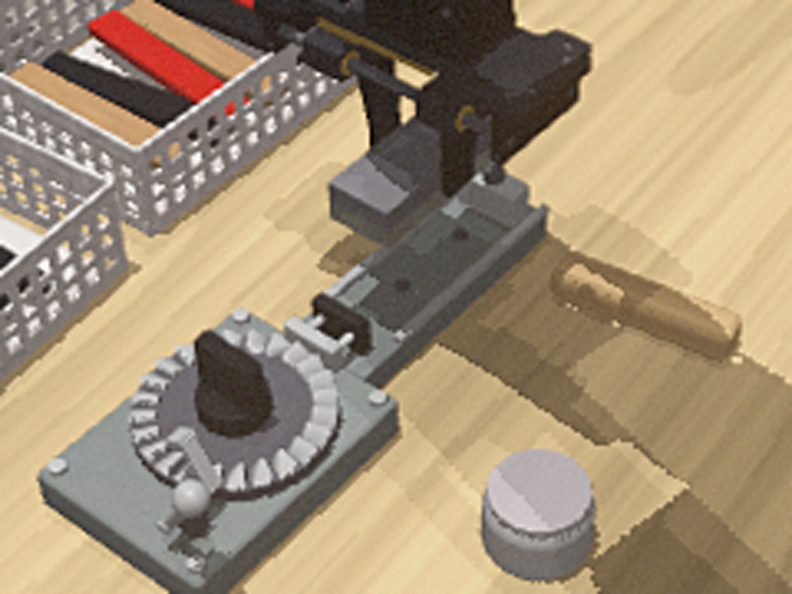

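Request:
{"op": "arm_command", "data": {
  "commands": [
    [[0.0022,0.0087,-0.01],[-0.2,-0.3,0],1],
    [[0.0022,0.0087,-0.02],[-0.2,-0.3,0],1],
    [[0.0022,0.0087,-0.03],[-0.2,-0.3,0],1],
    [[0.0022,0.0087,-0.03],[-0.2,-0.3,0],1],
    [[0.0022,0.0087,-0.03],[-0.2,-0.3,0],1]
  ]
}}

```text
t: 16.47
tool_pos: [568.7, -4.6, 89.5]
tool_rot: [0.726, 0.687, -0.001, -0.001]
force: [0.4, 0.2, -2.5]
grip_width: 44.8
```

```bash
python3 - <<'E'
from h import *
corr(569.4,-4.1,60,86.9)
f=dict(np.load('t8.npz'))
def profile(x,z,ys):
    out=[]
    for y in ys:
        X=ho+x*hx+y*hy; c=f['R']@np.array([X[0],X[1],z])+f['t']; uu=f['fx']*c[0]/c[2]+f['cx'];vv=f['fy']*c[1]/c[2]+f['cy']
        out.append(int(cv2.getRectSubPix(f['color'].astype(np.float32),(1,1),(float(uu),float(vv))).mean()))
    return out
ys=np.arange(-140,-96,2)
print(ys.tolist())
for x in(-14,-10,10,14): print(x,profile(x,26+22-22,ys), '|z48',profile(x,48,ys))
P,u,v=cloud(f);H=toH(P)
s=(abs(H[:,0])<16)&(H[:,1]<-95)&(H[:,1]>-150)
for y in range(-146,-96,2):
    a=H[s&(abs(H[:,1]-y)<1.5)]; print(y,np.median(a[:,2]).round(1),end='; ')
g=grab_frame('wrist'); save(g,'w10'); P,u,v=cloud(g);H=toH(P)
st(H,'stone',(abs(H[:,2]-(arm.get_obs()['tool_pos'][2]-22+28))<2)&(abs(H[:,0])<40)&(H[:,1]<40)&(H[:,1]>-60))
st(H,'jaw',(H[:,2]>44)&(H[:,2]<50)&(abs(H[:,0])<19)&(H[:,1]>5)&(H[:,1]<45))
E
```

```text
t 16.47 pos [568.7  -4.6  89.5] psi 86.85 F [ 0.4  0.2 -2.5] T [-0.05  -0.097  0.017] w 44.8 vmax 0.021 q6 -0.15
shift [0.0007, 0.0005, -0.0295] rot [0.02, -0.15, 0.05]
[-140, -138, -136, -134, -132, -130, -128, -126, -124, -122, -120, -118, -116, -114, -112, -110, -108, -106, -104, -102, -100, -98]
-14 [131, 120, 144, 177, 185, 185, 188, 189, 190, 193, 193, 175, 120, 84, 119, 125, 130, 135, 136, 135, 135, 135] |z48 [133, 123, 131, 128, 168, 186, 183, 185, 187, 188, 188, 192, 185, 130, 83, 113, 124, 128, 132, 133, 134, 135]
-10 [128, 127, 147, 176, 184, 183, 185, 187, 189, 190, 191, 174, 117, 81, 119, 125, 127, 132, 133, 135, 135, 135] |z48 [133, 124, 134, 132, 166, 186, 186, 191, 193, 193, 191, 194, 183, 127, 88, 109, 129, 133, 133, 132, 133, 134]
10 [132, 120, 158, 151, 85, 75, 77, 76, 75, 120, 178, 171, 98, 81, 117, 128, 132, 135, 135, 135, 134, 134] |z48 [132, 128, 125, 144, 174, 182, 181, 164, 148, 158, 183, 195, 181, 125, 75, 115, 127, 132, 138, 135, 136, 133]
14 [129, 123, 160, 184, 186, 182, 170, 166, 178, 191, 194, 169, 109, 85, 117, 127, 133, 138, 135, 136, 134, 134] |z48 [128, 129, 124, 131, 170, 186, 183, 186, 187, 188, 189, 191, 182, 130, 69, 112, 130, 135, 138, 136, 135, 135]
-146 4.4; -144 21.6; -142 22.1; -140 21.4; -138 22.3; -136 46.0; -134 46.5; -132 47.5; -130 49.7; -128 51.6; -126 50.9; -124 52.0; -122 51.5; -120 51.0; -118 49.2; -116 43.9; -114 25.7; -112 23.4; -110 21.8; -108 23.0; -106 23.1; -104 22.5; -102 21.8; -100 21.8; -98 22.7; stone 20847 [-22.9 -42.2  94.4] [20.9 18.4 96.8]
jaw 1993 [-18.2  24.   46.5] [18.3 33.5 49.2]
```

View pics/w10.png

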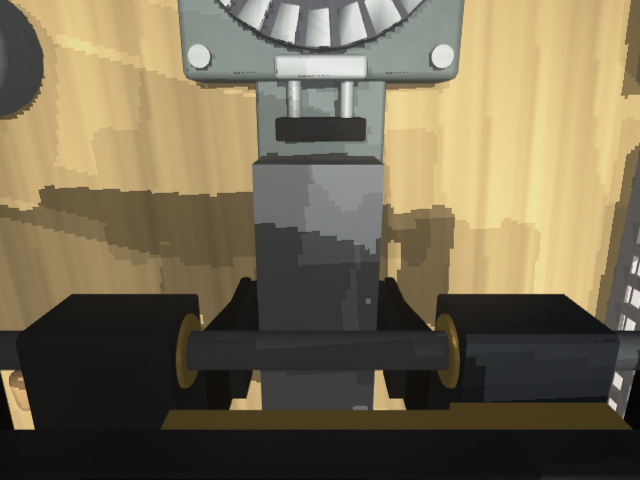

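The stone is above the bed, square, with its +y end at about (320,160) clear of the pad at (320,130). The stop face is near y=-115, so there is plenty of clearance. Lowering now.

Request:
{"op": "arm_command", "data": {
  "commands": [
    [[0.0009,0,-0.01],[0,-0.1,0],1],
    [[0.0009,0,-0.02],[0,-0.1,0],1],
    [[0.0009,0,-0.03],[0,-0.1,0],1],
    [[0.0009,0,-0.036],[0,-0.1,0],1],
    [[0.0009,0,-0.038],[0,-0.1,0],1],
    [[0.0009,0,-0.04],[0,-0.1,0],1],
    [[0.0009,0,-0.04],[0,-0.1,0],1]
  ]
}}

```text
t: 17.1
tool_pos: [570.1, -4.7, 49.6]
tool_rot: [0.726, 0.687, -0.0, 0.0]
force: [-1.2, 0.9, -3.6]
grip_width: 45.2
```

```bash
python3 - <<'E'
from h import *
corr(569.6,-4.6,44,86.9)
E
```

```text
t 17.1 pos [570.1  -4.7  49.6] psi 86.85 F [-1.2  0.9 -3.6] T [-0.033 -0.113  0.062] w 45.2 vmax 0.015 q6 -0.15
shift [-0.0005, 0.0001, -0.0056] rot [0.03, 0.01, 0.05]
```

Request:
{"op": "arm_command", "data": {
  "commands": [
    [[-0.0004,0,-0.001],[0,0,0],1],
    [[-0.0004,0,-0.002],[0,0,0],1],
    [[-0.0004,0,-0.003],[0,0,0],1],
    [[-0.0004,0,-0.004],[0,0,0],1],
    [[-0.0004,0,-0.0045],[0,0,0],1],
    [[-0.0004,0,-0.005],[0,0,0],1]
  ]
}}

```text
t: 17.6
tool_pos: [569.7, -4.7, 44.6]
tool_rot: [0.726, 0.687, -0.0, 0.0]
force: [-0.7, -0.5, -2.9]
grip_width: 44.6
```

Request:
{"op": "arm_command", "data": {
  "commands": [
    [[0,0,-0.0005],[0,0,0],1],
    [[0,0,-0.0005],[0,0,0],1]
  ]
}}

```text
t: 17.77
tool_pos: [569.7, -4.7, 44.1]
tool_rot: [0.726, 0.687, -0.0, 0.0]
force: [-1.0, 0.1, -3.9]
grip_width: 44.3
```

Request:
{"op": "arm_command", "data": {
  "commands": [
    [[0,0,-0.0005],[0,0,0],1],
    [[0,0,-0.0005],[0,0,0],1]
  ]
}}

```text
t: 17.93
tool_pos: [569.8, -4.7, 44.0]
tool_rot: [0.726, 0.687, -0.0, 0.0]
force: [-0.0, -0.2, -0.5]
grip_width: 44.5
```

Request:
{"op": "arm_command", "data": {
  "commands": [
    [[0,0,-0.0005],[0,0,0],1],
    [[0,0,-0.0005],[0,0,0],1]
  ]
}}

```text
t: 18.1
tool_pos: [569.7, -4.7, 44.0]
tool_rot: [0.726, 0.687, -0.0, 0.0]
force: [-1.3, -0.8, 3.1]
grip_width: 44.5
```

The stone rests on the bed (force reversed to +3 N). Release and go up.

Request:
{"op": "arm_command", "data": {
  "commands": [
    [[0,0,0],[0,0,0],0.35],
    [[0,0,0],[0,0,0],0.35],
    [[0,0,0],[0,0,0],0.35],
    [[0,0,0],[0,0,0],0.35],
    [[0,0,0.015],[0,0,0],0.35],
    [[0,0,0.045],[0,0,0],0.35],
    [[0,0,0.085],[0,0,0],0.35],
    [[0,0,0.125],[0,0,0],1],
    [[-0.01,0.03,0.15],[0,0,0],1],
    [[-0.03,0.07,0.15],[0,0,0],1],
    [[-0.05,0.11,0.15],[0,0,0],1],
    [[-0.06,0.13,0.15],[0,0,0],1]
  ]
}}

```text
t: 19.1
tool_pos: [507.9, 127.6, 194.7]
tool_rot: [0.726, 0.687, 0.0, 0.0]
force: [0.4, 0.1, -0.2]
grip_width: 31.0
```

```bash
python3 - <<'E'
from h import *
corr(490,251,93,86.9)
f=grab_frame('side'); c=cv2.resize(f['color'][150:330,190:430],None,fx=3.3,fy=3.3,interpolation=cv2.INTER_CUBIC); save({'color':c},'s11')
E
```

```text
t 19.1 pos [507.9 127.6 194.7] psi 86.86 F [ 0.4  0.1 -0.2] T [-0.033 -0.05  -0.056] w 31.0 vmax 0.584 q6 0.09
shift [-0.0179, 0.1234, -0.1017] rot [-0.02, 0.04, 0.04]
```

View pics/s11.png

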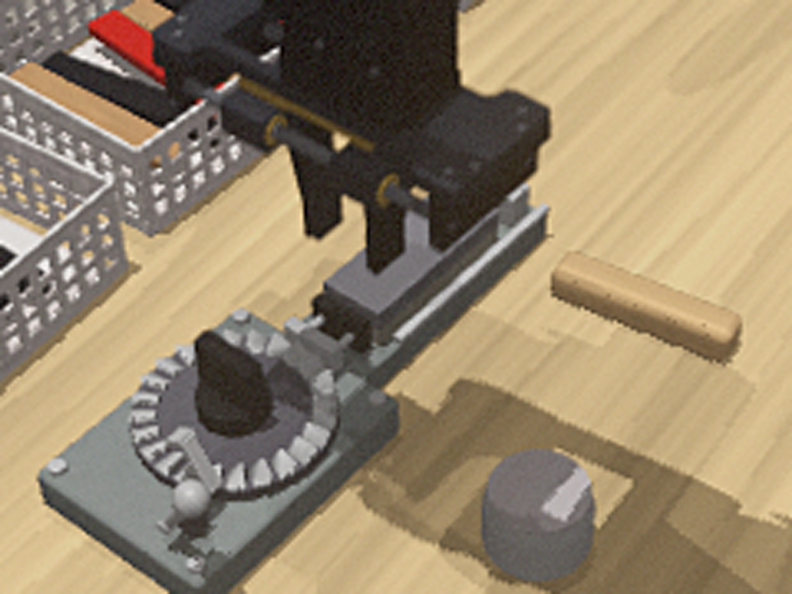

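The stone lies in the bed between the rails. On to the pawl ball, from the -x side.

Request:
{"op": "arm_command", "data": {
  "commands": [
    [[-0.018,0.05,0],[0,0,0],1],
    [[-0.018,0.09,0],[0,0,0],1],
    [[-0.018,0.123,0],[0,0,0],1],
    [[-0.018,0.123,0],[0,0,0],1],
    [[-0.018,0.123,-0.03],[0,0,0],1],
    [[-0.018,0.123,-0.06],[0,0,0],1],
    [[-0.018,0.123,-0.09],[0,0,0],1],
    [[-0.018,0.123,-0.101],[0,0,0],1],
    [[-0.018,0.123,-0.101],[0,0,0],1],
    [[-0.018,0.123,-0.101],[0,0,0],1]
  ]
}}

```text
t: 19.98
tool_pos: [486.8, 253.7, 93.1]
tool_rot: [0.725, 0.688, -0.001, -0.002]
force: [0.7, 0.4, 1.1]
grip_width: 0.3
```

```bash
python3 - <<'E'
from h import *
corr(510,250,92,86.9)
E
```

```text
t 19.98 pos [486.8 253.7  93.1] psi 87.0 F [0.7 0.4 1.1] T [-0.008 -0.13   0.027] w 0.3 vmax 0.036 q6 0.32
shift [0.0232, -0.0037, -0.0011] rot [-0.14, -0.26, -0.1]
```

Request:
{"op": "arm_command", "data": {
  "commands": [
    [[0.008,-0.003,0],[0,0,0],1],
    [[0.014,-0.003,0],[0,0,0],1],
    [[0.019,-0.003,0],[0,0,0],1],
    [[0.023,-0.004,0],[0,0,0],1],
    [[0.027,-0.004,0],[0,0,0],1],
    [[0.031,-0.004,0],[0,0,0],1],
    [[0.035,-0.004,0],[0,0,0],1],
    [[0.039,-0.004,0],[0,0,0],1],
    [[0.042,-0.004,0],[0,0,0],1],
    [[0.042,-0.004,0],[0,0,0],1]
  ]
}}

```text
t: 20.82
tool_pos: [530.1, 249.8, 93.2]
tool_rot: [0.725, 0.688, -0.0, -0.002]
force: [-0.4, 0.3, -1.0]
grip_width: 0.6
```

```bash
python3 - <<'E'
from h import *
corr(510,250,92,86.9)
f=grab_frame('side'); c=cv2.resize(f['color'][190:340,190:370],None,fx=4,fy=4,interpolation=cv2.INTER_CUBIC); save({'color':c},'s12')
E
```

```text
t 20.82 pos [530.1 249.8  93.2] psi 86.99 F [-0.4  0.3 -1. ] T [-0.043 -0.094  0.024] w 0.6 vmax 0.016 q6 0.3
shift [-0.0201, 0.0002, -0.0012] rot [-0.15, -0.16, -0.09]
```

View pics/s12.png

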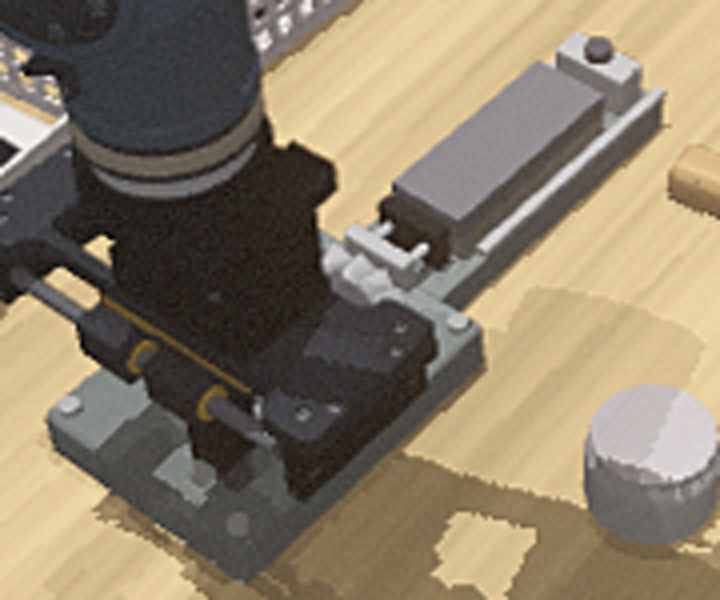

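The ball is hidden behind the fingers. I'll push a little more, then back off and look.

Request:
{"op": "arm_command", "data": {
  "commands": [
    [[0.003,0,0],[0,0,0],1],
    [[0.006,0,0],[0,0,0],1],
    [[0.008,0,0],[0,0,0],1],
    [[0.008,0,0],[0,0,0],1],
    [[0,0,0],[0,0,0],1],
    [[-0.02,0,0.01],[0,0,0],1],
    [[-0.04,0,0.04],[0,0,0],1],
    [[-0.04,0,0.08],[0,0,0],1],
    [[-0.04,-0.02,0.12],[0,0,0],0.8],
    [[-0.04,-0.03,0.14],[0,0,0],0.5]
  ]
}}

```text
t: 21.7
tool_pos: [489.3, 219.8, 236.5]
tool_rot: [0.725, 0.689, 0.001, -0.001]
force: [0.5, 0.2, -0.2]
grip_width: 7.1
```

```bash
python3 - <<'E'
from h import *
corr(578.3,158.4,100,170)
f=grab_frame('side'); c=cv2.resize(f['color'][190:340,190:370],None,fx=4,fy=4,interpolation=cv2.INTER_CUBIC); save({'color':c},'s13')
f=grab_frame('top'); c=cv2.resize(f['color'][160:260,210:410],None,fx=4,fy=4,interpolation=cv2.INTER_CUBIC); save({'color':c},'t13')
E
```

```text
t 21.7 pos [489.3 219.8 236.5] psi 87.09 F [ 0.5  0.2 -0.2] T [-0.034 -0.098 -0.03 ] w 7.1 vmax 0.556 q6 0.26
shift [0.089, -0.0614, -0.1365] rot [-0.14, -0.12, 82.91]
```

View pics/s13.png

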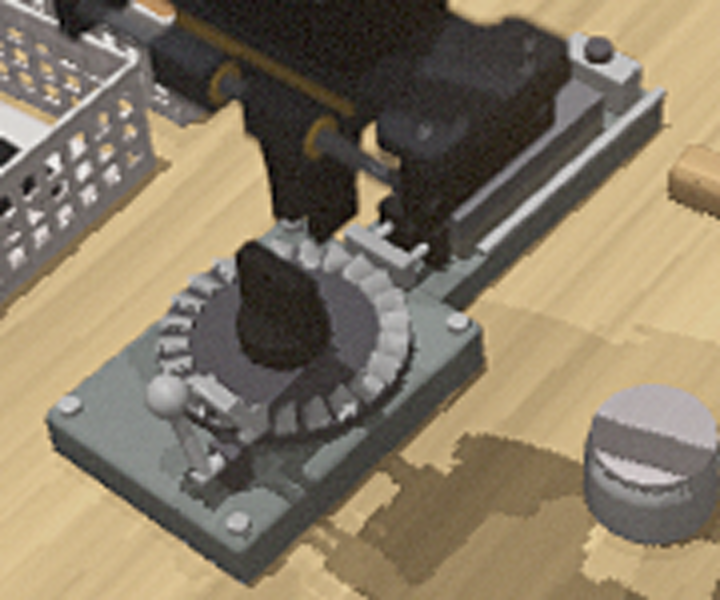

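View pics/t13.png

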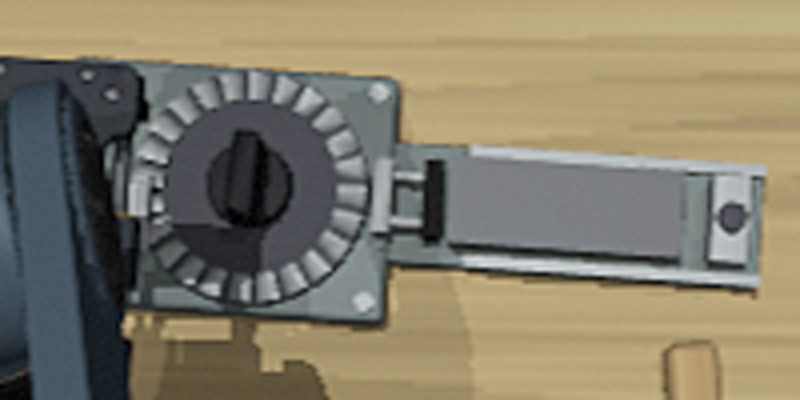

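The pawl is in (ball at (167,395), as at the start), and the stone lies flat, clear of the pad and the stop. Back to the knob.

Request:
{"op": "arm_command", "data": {
  "commands": [
    [[0.02,-0.015,-0.02],[0,0,7],0.45],
    [[0.04,-0.03,-0.05],[0,0,14],0.45],
    [[0.06,-0.045,-0.06],[0,0,21],0.45],
    [[0.08,-0.06,-0.06],[0,0,28],0.45],
    [[0.089,-0.061,-0.06],[0,0,35],0.45],
    [[0.089,-0.061,-0.06],[0,0,42],0.45],
    [[0.089,-0.061,-0.06],[0,0,49],0.45],
    [[0.089,-0.061,-0.06],[0,0,56],0.45],
    [[0.089,-0.061,-0.06],[0,0,63],0.45],
    [[0.089,-0.061,-0.06],[0,0,70],0.45],
    [[0.089,-0.061,-0.06],[0,0,77],0.45],
    [[0.089,-0.061,-0.06],[0,0,84],0.45]
  ]
}}

```text
t: 22.8
tool_pos: [578.6, 158.7, 175.9]
tool_rot: [0.076, 0.997, 0.003, -0.004]
force: [0.1, -0.0, -0.1]
grip_width: 47.8
```

Request:
{"op": "arm_command", "data": {
  "commands": [
    [[0,0,0],[0,0,3],0.45],
    [[0,0,0],[0,0,3],0.45],
    [[0,0,0],[0,0,3],0.45]
  ]
}}

```text
t: 23.05
tool_pos: [577.4, 159.0, 174.7]
tool_rot: [0.051, 0.999, 0.002, -0.005]
force: [0.8, 0.3, -0.2]
grip_width: 47.8
```

```bash
python3 - <<'E'
from h import *
corr(578.4,158.4,70,173.8)
E
```

```text
t 23.05 pos [577.4 159.  174.7] psi 174.2 F [ 0.8  0.3 -0.2] T [ 0.054 -0.173 -0.019] w 47.8 vmax 0.011 q6 -1.39
shift [0.001, -0.0006, -0.1047] rot [-0.3, -0.56, -0.4]
```

Request:
{"op": "arm_command", "data": {
  "commands": [
    [[0.001,-0.0006,-0.02],[-0.3,-0.6,-0.4],0.45],
    [[0.001,-0.0006,-0.05],[-0.3,-0.6,-0.4],0.45],
    [[0.001,-0.0006,-0.08],[-0.3,-0.6,-0.4],0.45],
    [[0.001,-0.0006,-0.095],[-0.3,-0.6,-0.4],0.45],
    [[0.001,-0.0006,-0.104],[-0.3,-0.6,-0.4],0.45],
    [[0.001,-0.0006,-0.104],[-0.3,-0.6,-0.4],0.45],
    [[0.001,-0.0006,-0.104],[-0.3,-0.6,-0.4],0.45]
  ]
}}

```text
t: 23.63
tool_pos: [578.5, 158.5, 70.6]
tool_rot: [0.054, 0.999, 0.0, 0.0]
force: [0.9, 0.3, 0.0]
grip_width: 47.6
```

```bash
python3 - <<'E'
from h import *
corr(578.4,158.4,70,173.8)
E
```

```text
t 23.63 pos [578.5 158.5  70.6] psi 173.77 F [0.9 0.3 0. ] T [ 0.055 -0.161  0.043] w 47.6 vmax 0.028 q6 -1.38
shift [-0.0001, -0.0001, -0.0006] rot [-0.01, 0.03, 0.03]
```

Request:
{"op": "arm_command", "data": {
  "commands": [
    [[0,0,0],[0,0,0],1],
    [[0,0,0],[0,0,0],1],
    [[0,0,0],[0,0,0],1],
    [[0,0,0],[0,0,0],1],
    [[0,0,0],[0,0,0],1],
    [[0,0,0],[0,0,0],1]
  ]
}}

```text
t: 24.13
tool_pos: [578.6, 158.5, 71.0]
tool_rot: [0.054, 0.999, 0.0, 0.001]
force: [0.1, -0.1, 0.4]
grip_width: 15.7
```

```bash
python3 - <<'E'
from h import *
corr(578.4,158.4,70,169.7)
E
```

```text
t 24.13 pos [578.6 158.5  71. ] psi 173.77 F [ 0.1 -0.1  0.4] T [ 0.067 -0.151 -0.017] w 15.7 vmax 0.006 q6 -1.38
shift [-0.0002, -0.0001, -0.001] rot [-0.01, 0.06, -4.07]
```

Request:
{"op": "arm_command", "data": {
  "commands": [
    [[0,0,0],[0,0,0],1],
    [[0,0,0],[0,0,0],1],
    [[0,0,0],[0,0,0],1],
    [[0,0,0],[0,0,-2.5],1],
    [[0,0,0],[0,0,-4.8],1],
    [[0,0,0],[0,0,-4.8],1],
    [[0,0,0],[0,0,-4.8],1],
    [[0,0,0],[0,0,-4.8],1]
  ]
}}

```text
t: 24.8
tool_pos: [578.5, 158.4, 71.0]
tool_rot: [0.096, 0.995, 0.0, 0.0]
force: [0.5, -0.9, -0.3]
grip_width: 13.8
```

```bash
python3 - <<'E'
from h import *
corr(578.4,158.4,70,153.9)
E
```

```text
t 24.8 pos [578.5 158.4  71. ] psi 169.01 F [ 0.5 -0.9 -0.3] T [-0.033 -0.187 -0.023] w 13.8 vmax 0.004 q6 -1.3
shift [-0.0001, 0.0, -0.001] rot [0.01, 0.05, -15.11]
```

Click 0 done. Now click 1.

Request:
{"op": "arm_command", "data": {
  "commands": [
    [[0,0,0],[0,0,-4],1],
    [[0,0,0],[0,0,-8],1],
    [[0,0,0],[0,0,-12],1],
    [[0,0,0],[0,0,-15.1],1],
    [[0,0,0],[0,0,-15.1],1],
    [[0,0,0],[0,0,-15.1],1],
    [[0,0,0],[0,0,-15.1],1]
  ]
}}

```text
t: 25.38
tool_pos: [578.6, 158.5, 71.0]
tool_rot: [0.225, 0.974, 0.0, 0.001]
force: [0.4, 0.9, -0.8]
grip_width: 13.6
```

```bash
cat >> h.py <<'E'
def avg(n=8,view=None):
    T=[];F=[]
    for i in range(n):
        f=grab_frame('top'); o=arm.get_obs(); T.append(o['ft_torque']);F.append(o['force'])
    print('avg T',np.mean(T,0).round(3),'sd',np.std(T,0).round(3),'F',np.mean(F,0).round(2))
    if view:
        save({'color':cv2.resize(f['color'][160:260,210:410],None,fx=4,fy=4,interpolation=cv2.INTER_CUBIC)},view)
        P,u,v=cloud(f);H=toH(P)
        m=(abs(H[:,0])<18)&(H[:,1]>-80)&(H[:,1]<-10); print('stone top z',np.median(H[m][:,2]).round(1))
    return f
E
python3 - <<'E'
from h import *
corr(578.4,158.4,70,138.9); avg(8,'c1')
E
```

```text
t 25.38 pos [578.6 158.5  71. ] psi 154.0 F [ 0.4  0.9 -0.8] T [ 0.022 -0.178  0.004] w 13.6 vmax 0.005 q6 -1.04
shift [-0.0002, -0.0001, -0.001] rot [0.02, 0.06, -15.1]
avg T [ 0.082 -0.162  0.045] sd [0.023 0.029 0.032] F [-0.27  0.32 -0.23]
stone top z 50.4
```

View pics/c1.png

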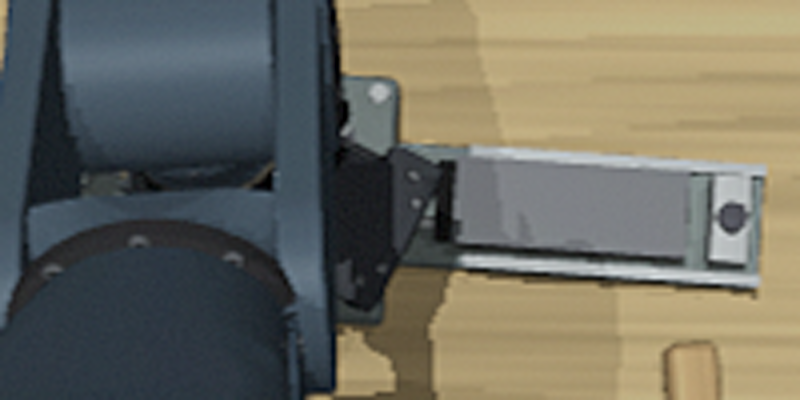

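The top view shows the pad now touching the stone at (448,200), with a gap to the stop at (690-710). Click 2.

Request:
{"op": "arm_command", "data": {
  "commands": [
    [[0,0,0],[0,0,-4],1],
    [[0,0,0],[0,0,-8],1],
    [[0,0,0],[0,0,-12],1],
    [[0,0,0],[0,0,-15],1],
    [[0,0,0],[0,0,-15],1],
    [[0,0,0],[0,0,-15],1],
    [[0,0,0],[0,0,-15],1]
  ]
}}

```text
t: 26.37
tool_pos: [578.6, 158.5, 71.0]
tool_rot: [0.35, 0.937, 0.0, 0.001]
force: [-0.5, 1.1, -0.1]
grip_width: 14.0
```

```bash
python3 - <<'E'
from h import *
corr(578.4,158.4,70,123.9); avg(8,'c2')
E
```

```text
t 26.37 pos [578.6 158.5  71. ] psi 138.99 F [-0.5  1.1 -0.1] T [ 0.158 -0.266 -0.021] w 14.0 vmax 0.005 q6 -0.77
shift [-0.0002, -0.0001, -0.001] rot [0.03, 0.06, -15.09]
avg T [ 0.147 -0.193  0.048] sd [0.026 0.035 0.016] F [ 0.29  0.92 -0.61]
stone top z 50.4
```

View pics/c2.png

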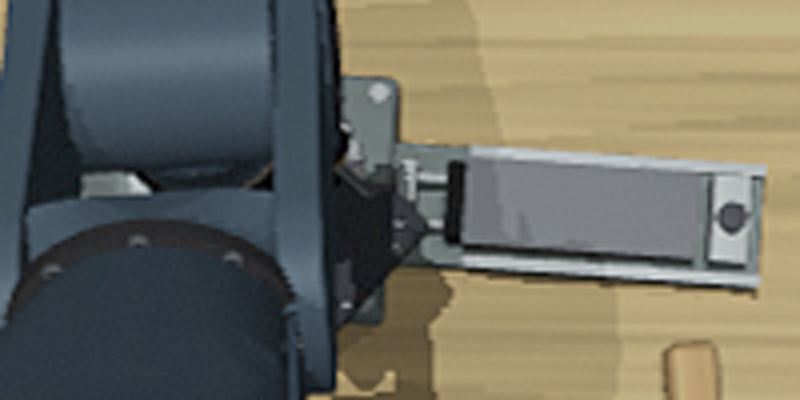

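The stone is sliding, with about 5 mm left to the stop at (700-710). Click 3.

Request:
{"op": "arm_command", "data": {
  "commands": [
    [[0,0,0],[0,0,-4],1],
    [[0,0,0],[0,0,-8],1],
    [[0,0,0],[0,0,-12],1],
    [[0,0,0],[0,0,-15],1],
    [[0,0,0],[0,0,-15],1],
    [[0,0,0],[0,0,-15],1],
    [[0,0,0],[0,0,-15],1]
  ]
}}

```text
t: 27.35
tool_pos: [578.7, 158.6, 71.0]
tool_rot: [0.469, 0.883, 0.0, 0.001]
force: [0.5, 0.9, -0.4]
grip_width: 14.0
```

```bash
python3 - <<'E'
from h import *
corr(578.4,158.4,70,108.9); avg(8,'c3')
E
```

```text
t 27.35 pos [578.7 158.6  71. ] psi 124.0 F [ 0.5  0.9 -0.4] T [ 0.151 -0.212 -0.04 ] w 14.0 vmax 0.006 q6 -0.51
shift [-0.0003, -0.0002, -0.001] rot [0.04, 0.06, -15.1]
avg T [ 0.207 -0.229  0.045] sd [0.024 0.026 0.035] F [ 0.54  1.23 -0.87]
stone top z 50.4
```

View pics/c3.png

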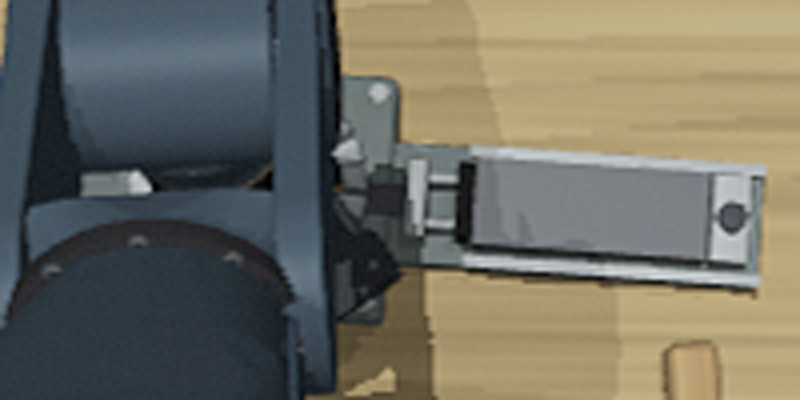

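The stone is about at the stop, and torque is still only drag level (0.045). Click 4.

Request:
{"op": "arm_command", "data": {
  "commands": [
    [[0,0,0],[0,0,-4],1],
    [[0,0,0],[0,0,-8],1],
    [[0,0,0],[0,0,-12],1],
    [[0,0,0],[0,0,-15],1],
    [[0,0,0],[0,0,-15],1],
    [[0,0,0],[0,0,-15],1],
    [[0,0,0],[0,0,-15],1]
  ]
}}

```text
t: 28.33
tool_pos: [578.8, 158.6, 71.0]
tool_rot: [0.581, 0.814, 0.0, 0.001]
force: [0.7, 1.7, -2.1]
grip_width: 13.9
```

```bash
python3 - <<'E'
from h import *
corr(578.4,158.4,70,93.9); avg(8,'c4')
E
```

```text
t 28.33 pos [578.8 158.6  71. ] psi 109.03 F [ 0.7  1.7 -2.1] T [ 0.224 -0.262  0.139] w 13.9 vmax 0.006 q6 -0.25
shift [-0.0004, -0.0002, -0.001] rot [0.05, 0.06, -15.13]
avg T [ 0.225 -0.272  0.148] sd [0.017 0.027 0.029] F [ 0.77  1.7  -1.03]
stone top z 50.2
```

View pics/c4.png

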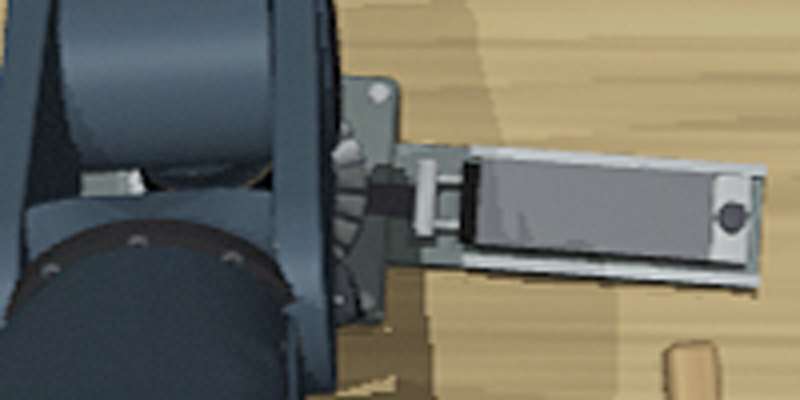

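Bite: torque rose from 0.045 to 0.148 (about 7 N at the jaw), with the stone against the stop. One click more.

Request:
{"op": "arm_command", "data": {
  "commands": [
    [[0,0,0],[0,0,-4],1],
    [[0,0,0],[0,0,-8],1],
    [[0,0,0],[0,0,-12],1],
    [[0,0,0],[0,0,-15],1],
    [[0,0,0],[0,0,-15],1],
    [[0,0,0],[0,0,-15],1],
    [[0,0,0],[0,0,-15],1]
  ]
}}

```text
t: 29.32
tool_pos: [578.9, 158.6, 71.0]
tool_rot: [0.682, 0.732, -0.0, 0.001]
force: [1.8, 1.4, -1.5]
grip_width: 13.9
```

```bash
python3 - <<'E'
from h import *
corr(578.4,158.4,70,93.9); avg(8,'c5')
E
```

```text
t 29.32 pos [578.9 158.6  71. ] psi 94.05 F [ 1.8  1.4 -1.5] T [ 0.232 -0.313  0.314] w 13.9 vmax 0.006 q6 0.01
shift [-0.0005, -0.0002, -0.001] rot [0.06, 0.06, -0.15]
avg T [ 0.262 -0.312  0.336] sd [0.035 0.037 0.022] F [ 1.38  1.58 -1.71]
stone top z 50.5
```

View pics/c5.png

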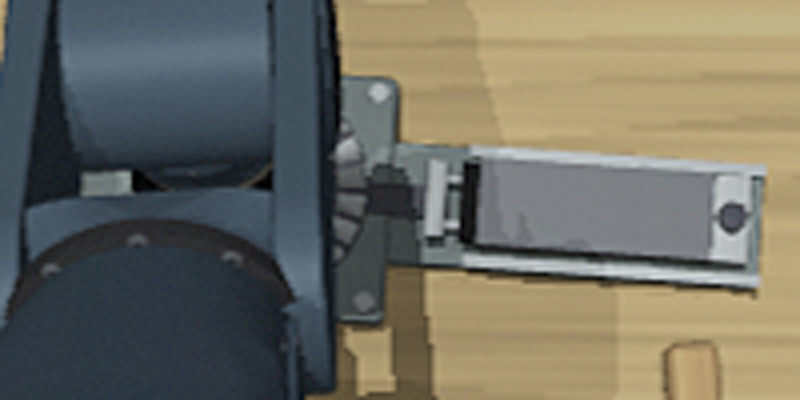

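Request:
{"op": "arm_command", "data": {
  "commands": [
    [[0,0,0],[0,0,-0.6],1],
    [[0,0,0],[0,0,-1.2],1],
    [[0,0,0],[0,0,-1.2],1],
    [[0,0,0],[0,0,-1.2],1],
    [[0,0,0],[0,0,-1.2],0.5],
    [[0,0,0],[0,0,-1.2],0.5],
    [[0,0,0],[0,0,-1.2],0.5],
    [[0,0,0.01],[0,0,-1.2],0.5],
    [[0,0,0.04],[0,0,-1.2],0.5],
    [[0,0,0.08],[0,0,-1.2],0.5],
    [[0,0,0.12],[0,0,-1.2],0.5],
    [[0,0,0.15],[0,0,-1.2],0.5]
  ]
}}

```text
t: 30.72
tool_pos: [579.4, 158.6, 224.9]
tool_rot: [0.69, 0.724, 0.001, 0.002]
force: [0.8, 0.0, 0.2]
grip_width: 43.3
```

Request:
{"op": "arm_command", "data": {
  "commands": [
    [[0,-0.04,0.03],[0,0,0],0.5],
    [[0,-0.08,0.06],[0,0,0],0.5],
    [[0,-0.11,0.08],[0,0,0],0.5],
    [[0,-0.11,0.08],[0,0,0],0.5],
    [[0,-0.11,0.08],[0,0,0],0.5]
  ]
}}

```text
t: 31.13
tool_pos: [580.7, 45.8, 308.4]
tool_rot: [0.692, 0.722, 0.003, 0.004]
force: [1.1, 0.4, 0.3]
grip_width: 43.1
```

```bash
python3 - <<'E'
from h import *
corr(578.4,158.4,70,93.9)
f=grab_frame('wrist'); save(f,'w20'); P,u,v=cloud(f);H=toH(P)
s=(abs(H[:,2]-90)<2)&(abs(H[:,0])<35)&(abs(H[:,1]-123)<35)
b=P[s][:,:2];c=b.mean(0);U=np.linalg.svd(b-c,full_matrices=False)[2];a=np.degrees(np.arctan2(U[0,1],U[0,0]))%180;print('bar',c,a,'theta',(176.9-a),'n',(np.radians(176.9-a)-.1)/.262)
st(H,'jawblk',(H[:,2]>44)&(abs(H[:,0])<19)&(H[:,1]>-5)&(H[:,1]<48))
f=grab_frame('side'); c=cv2.resize(f['color'][190:340,190:370],None,fx=4,fy=4,interpolation=cv2.INTER_CUBIC); save({'color':c},'s20')
E
```

```text
t 31.13 pos [580.7  45.8 308.4] psi 92.5 F [1.1 0.4 0.3] T [ 0.063 -0.093  0.014] w 43.1 vmax 0.06 q6 -0.16
shift [-0.0023, 0.1126, -0.2384] rot [0.11, 0.6, 1.4]
bar [578.25714528 158.39218274] 96.31728005096879 theta 80.58271994903122 n 4.986388485966076
jawblk 27040 [-18.6   2.2  48.3] [ 18.2  44.5 409.3]
```

View pics/w20.png

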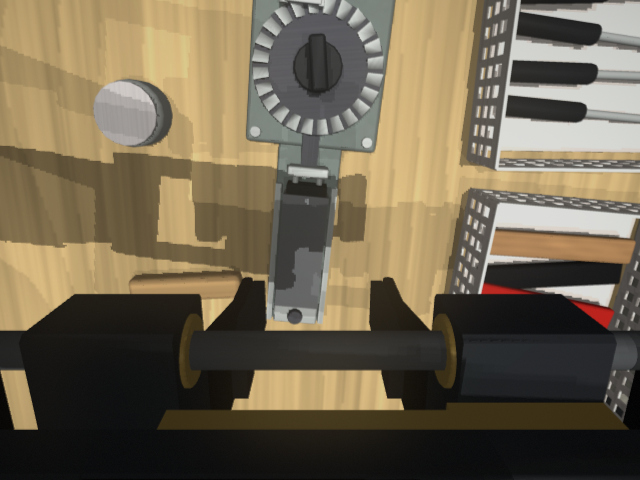

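View pics/s20.png

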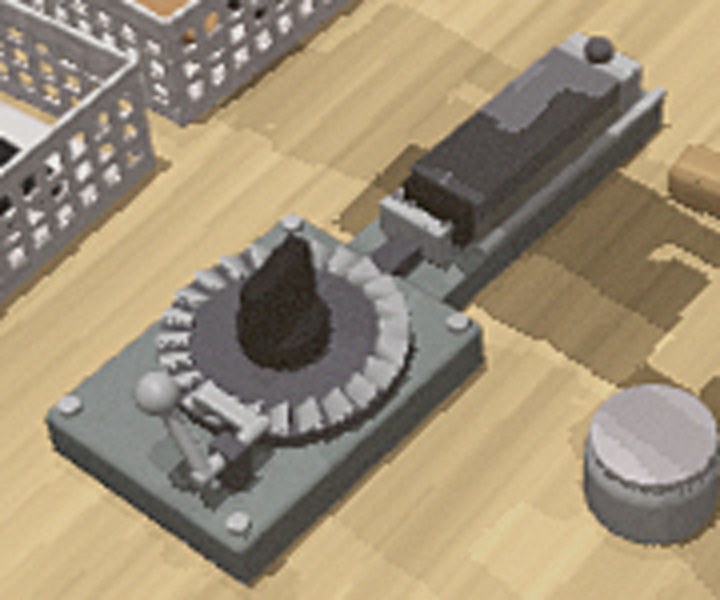

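The knob is held at tooth 5 (n=4.99), the pawl is fully in (ball at (155,392)), and the stone sits between the pad and the stop. Handing in.

```bash
python3 -c "
from h import *
print(workorder.finish_job())"
```

```text
the job is handed in; nothing more can be done
None
```

The stone is clamped in the holder and the job was handed in at about 31 s, well inside the 72 s limit. The hand-in gave no verdict.

- **Sequence:** I threw the pawl off and turned the knob back to about 0.03 rad. I then set the stone down in the bed, where contact read about 3 N. After the pawl swung back in, I wound the knob one click at a time.
- **Bite:** Knob torque stayed at about 0.045 N m while the stone slid, then rose to 0.148 at tooth 4. One more click brought it to 0.336, which I estimate as 15–16 N at the jaw.
- **Final checks:** The bar stands at 80.6°, which is tooth 5 within 0.3°. The ball is in its "in" position, the stone lies flat against the stop, and the gripper is clear. In the last pictures the tin and handle blank looked unmoved. I did not check the bottle at the end, but the arm never worked near it.
- **Disagreements:**
  - The arm often stopped 2–8 mm off its commanded pose, and I corrected that before every grasp.
  - While holding at teeth 0–4 I turned about 2° past each tooth.
  - At tooth 5 I turned about 3.4° past so the pawl would seat, which puts the highest jaw force at an estimated 18–19 N. That is within the wanted 6–24 N.

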